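# Turn the tube block round the corner post and press it home on the probe

## Task

The square white tube block is lying a quarter turn wrong on its station. Keeping it flat on the plate, push it gently (never more than 25 N) against the round corner post so that it swings a quarter turn about the post and its notch faces the end stop, then slide it along the fence without jamming the thin probe and press it home with about 10 N (20 N at most on the end stop), so that it sits flush with fence and stop. Leave the other things on the bench where they are.

Things in the scene. Friction and masses are not known exactly. Their poses are not given: they have to be found in the camera images.
- station: Fixed grey plate 340 x 300 x 10 mm on the bench. Origin on the bench under it; in its frame it spans x -165..175, y -150..150 mm, top at 10 mm; x runs along the fence to the end stop, z up. The fence is a bar on it, 26 mm tall, guiding face (looking to +y) at y = -42 mm, from x = 10 to 135 mm; that plane also touches the post.
- post: The corner post: upright steel pin fixed on the plate at x = 0, y = -50 mm in the station's frame, with a freely turning sleeve: 16 mm diameter, 40 mm tall. Origin: its foot, on the plate's top; its x and y axes turn with the sleeve. It stands just in line with the near end of the fence.
- stop: End stop: fixed bar 26 mm tall across the end of the fence. Its face, looking to the station's -x, is at x = 135 mm of the station, from y = -50 to 83 mm; a white sensor box 38 mm tall stands behind it. Origin: at the foot of that face, on the plate's top, under the probe (station y = 8 mm). Axes as the station's.
- probe: Thin steel temperature probe, 6 mm diameter, sticking 16 mm out of the end stop's face towards the station's -x, axis 18 mm above the plate; origin where it leaves the face. It must go into the block's notch. It is delicate: no more than 5 N from the block.
- block: Square white plastic tube block 100 x 100 x 36 mm, 0.2-0.4 kg, too wide to grasp, loose on the plate (a few N slide it). Nine dark wells on top. Origin: centre of its underside; its own +x side has the notch. Start: notch faces about the station's +y; the post is 5 to 30 mm beyond its side facing the station's +x, about 5 to 40 mm from that side's -y end.
- notch (a point): Mouth of the block's notch (12 mm wide, 20 mm deep, full height): middle of the block's +x side, 18 mm above its underside, 50 mm from its centre. Axes as the block's. It must end facing the station's +x: a clockwise quarter turn seen from above, got by pushing the side facing the station's -x, near its +y end, against the post.
- home (a point): Where the centre of the block's underside must be at the end: on the plate's top, 50 mm from the fence's face and 50 mm from the stop's face. Axes as the station's; at the end the block's x axis must point along this x axis.
- vial: Bystander: small amber jar, 24 mm diameter, 45 mm tall, standing on the plate on the far side of the fence line (station's -y). Origin: centre of its foot.
- cup: Bystander: small white cup, 44 mm diameter, 35 mm tall, on the plate behind the fence (station's -y). Origin: centre of its foot.
- dish: Bystander: flat glass dish, 50 mm diameter, 14 mm tall, on the plate in the corner near the end stop (station's +x +y). Origin: centre of its foot.
- beaker: Bystander: glass beaker, 72 mm diameter, 90 mm tall, on the bench to the left (+y). Origin: centre of its foot.
- bottle_a: Bystander: white bottle, 60 mm diameter, 150 mm tall, on the bench to the left (+y). Origin: centre of its foot.
- bottle_b: Bystander: amber bottle, 64 mm diameter, 130 mm tall, on the bench to the right (-y). Origin: centre of its foot.
- driver: Bystander: screwdriver lying on the bench to the right (-y). Origin: underside of its middle.
Mind the look-alikes: they are no part of the job. What is shaped like the block but blue or pink is not meant.

How it is judged:
By the outcome, as a careful person would: the job done as asked, in the order asked, and still so for the second after the job is handed in, with the robot touching nothing.
It also fails if it takes over 72 s, if anything falls off the work surface, if the arm or the gripper's body presses on something with over 40 N, if the wrist force passes 120 N, or if a joint passes its speed limit or range.

## Robot

A 7-joint arm with a two-finger parallel gripper is mounted at the origin on the work surface. World frame = base frame: x ahead of the robot, y to its left, z up, the work surface at z = 0. Lengths are in m, angles in rad, forces in N, time in s.
With the tool pointing down it reaches from about 0.425 to 0.825 m from the base axis. Payload 3.6 kg.
Tool frame: the origin (TCP) lies midway between the tips of the shut fingers; the grasp point (between the pads) lies 19 mm behind it; z points along the fingers, y is the direction in which the jaws open and shut (so a half turn about z gives the same grasp; the last joint's range is limited). The gripper opens to 85 mm and grips with 20 to 120 N. Pads are 22 mm wide; open, the fingers measure 114 mm over their backs; the gripper's body (76 mm by 85 mm) begins 54 mm behind the grasp point. The pads swing forward as they close: fully open they stand 13 mm farther back than shut.
Start: joints at [1.081, 0.615, -0.013, 1.423, 0.008, 1.103, -0.04], TCP at [0.29, -0.582, 0.231] pointing down, gripper open.
Joint ranges: [-3.12, 3.12], [-0.3, 2.06], [-1.34, 1.32], [0.26, 2.42], [-1.36, 4.5], [0.01, 1.98], [-2.84, 2.84]. Speed limits (rad/s): [2.79, 2.79, 3.14, 3.14, 3.14, 3.14, 3.14].

## Interface

Orientations are given as a rotation vector (axis times angle).
In Python, from cell import r gives the robot as it stands.
- The arm moves only by the shell command python3 -m inch 'ROWS'. ROWS is JSON, a list of rows, each an object of numbers: "grip": the opening in per cent of the stroke, from 0 (shut) to 100 (fully open); "tx", "ty", "tz": the shift along the tool's x, y, z normalised to -1 to 1, where 1 is 0.025 m; "rx", "ry", "rz": the turn, a rotation vector about the tool's x, y, z normalised to -1 to 1, where 1 is 4 degrees. A call has 1 to 20 rows; each row shifts and turns the pose as measured when the row begins, along the tool's axes as they then stand; what a row does not reach is not made up. A row lasts 1/10 s, in which the tool goes at most 50 mm and 8.59 degrees, less where a joint would pass 70% of its speed; a pose out of reach is approached as far as the arm can. A call with a number of a shift or a turn outside -1 to 1 is refused whole. A call with a gripper value outside its range is refused whole. The fingers move at their own pace and stop on an object; the grip force is fixed at half the most. Time passes only in rows, so rows that do not move let the fingers close. It gives the time, the measured TCP pose, the force and the opening at its end, in the units of the state.
- r.read_state(): the state, without advancing time (a new reading comes with each control period).
- r.get_image(name): name is "side" or "top"; returns (picture, depth): 480x640x3 uint8, red, green, blue; 480x640 float32, m along the optical axis (not along the pixel's ray), 0 where there is no reading.
- r.calibration(name): a dict with "fx", "fy", "cx", "cy" (pixels), "origin" and "orientation" of the camera in the world. Camera axes: x right, y down, z forward; pixel columns grow to the right and rows downward; lengths in m; the calibration is good to about 2 mm. A picture is of the moment at which its call begins. calibration takes no time and is no camera call.
- r.close_job(): hands the job in, once; it reports no verdict.
Trained networks look in the newest picture that a camera, given by its name, has taken for a name from the list of things; names that differ only in an ending like _2 or _b are one class to them, and where a whole thing is asked for, a point or a joint stands for the part that bears it (a point fixed in the world has none). Each returns a list of dicts, best first, with "confidence" (0 to 1); they miss things now and then, are a little off and sometimes report something else, mostly with a low value. They report only what shows in the picture. A call takes as long as a camera call. They do not tell look-alikes from the thing itself.
- r.find_in(camera, query): "location" ([x, y, z] in m, in world coordinates, good to about 4 mm: the middle of the surface that is visible of it).
- r.tip_of(camera, query): "location" ([x, y, z] in m, in world coordinates, good to about 4 mm: a listed point, or the origin of a listed thing).
The state is a dict: "clock": time; "q": joint angles; "qd": joint speeds; "effort": joint torques, N m; "tcp_pos": TCP position; "tcp_rot": TCP orientation; "force": force on the tool from outside, world axes, zero at the start; "moment": the same for the moment, N m; "finger_gap": opening from 0.0 (shut) to 1.0 (fully open).
Only numpy, scipy, OpenCV 4.12 (cv2) and the standard library are available. Lean on these libraries where they do the work, as an engineer would, in place of code of your own. Each camera call takes 0.05 s, during which the arm holds its last target.

## Working session

There is one attempt and no reset: what is moved stays moved. The work goes in short steps, Python scripts to look and compute and a shell command to move; the robot and the scene stay as the last step left them, time stands still between calls to the robot, and variables do not carry over. Pictures are saved under pics/ and viewed, and the job is handed in when it is done.

```bash
ls; mkdir -p pics
python3 - <<'E'
from cell import r
import cv2
for n in("top","side"):
    im,d=r.get_image(n); cv2.imwrite(f"pics/{n}0.png",im[:,:,::-1]); print(n,r.calibration(n))
print(r.read_state())
E
```

```text
pics
top {'fx': 532.8284644923432, 'fy': 532.8284644923432, 'cx': 319.48987242848074, 'cy': 241.34065931760975, 'origin': array([ 0.30224704, -0.01284068,  1.43965264]), 'orientation': array([-2.14355451,  2.16846682, -0.12017321])}
side {'fx': 479.74960264885516, 'fy': 479.74960264885516, 'cx': 310.50607941478137, 'cy': 239.08285534111909, 'origin': array([ 0.00504678, -0.60845767,  0.57658582]), 'orientation': array([-2.08768635,  0.70688174, -0.39905683])}
{'clock': 0.1, 'q': array([ 1.08148032,  0.61581548, -0.01263455,  1.42475818,  0.00808999,
        1.10343125, -0.04041454]), 'qd': array([-1.26355409e-03, -1.39825238e-03, -5.55770834e-04, -5.65460080e-03,
       -7.55442968e-04,  3.63806031e-05, -6.86129188e-04]), 'effort': array([ 9.78592107e-04, -4.70387757e+01,  2.59924326e-01, -1.71571827e+01,
        1.00210952e-02,  5.85595204e-03, -1.42128553e-05]), 'tcp_pos': array([ 0.2899117 , -0.58097794,  0.23025204]), 'tcp_rot': array([-3.05559378e+00, -7.20085504e-01,  8.67946859e-04]), 'force': array([-0.16010343, -0.91408821, -0.3859041 ]), 'moment': array([-0.00130493, -0.00277149,  0.0301518 ]), 'finger_gap': 1.0014468096808091}
```

View pics/top0.png

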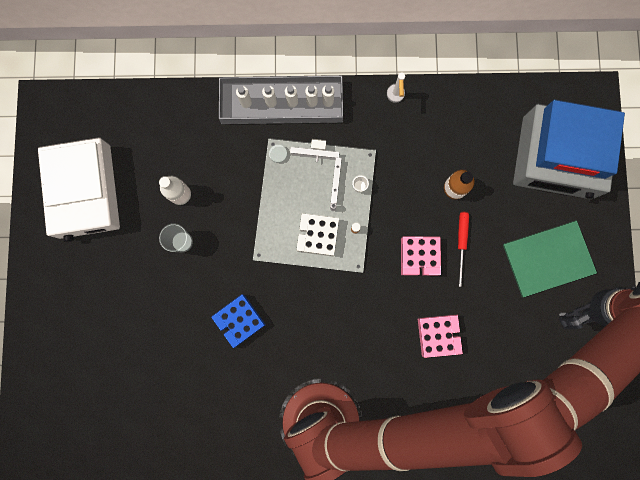

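View pics/side0.png

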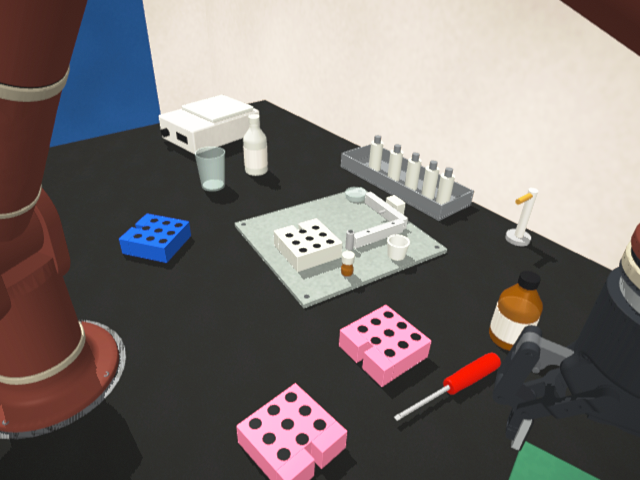

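The white block is at top (319,235). The look-alikes are blue at (238,321) and pink at (421,256) and (440,336), and I'm choosing the white one on the plate. Next I'll crop close and measure the station frame.

```bash
cat > h.py <<'E'
import numpy as np, cv2
from scipy.spatial.transform import Rotation as R
from cell import r
def ray(n,u,v,z):
    c=r.calibration(n); M=R.from_rotvec(c["orientation"]).as_matrix()
    d=M@np.array([(u-c["cx"])/c["fx"],(v-c["cy"])/c["fy"],1]); o=np.array(c["origin"])
    return o+d*(z-o[2])/d[2]
def proj(n,p):
    c=r.calibration(n); M=R.from_rotvec(c["orientation"]).as_matrix()
    q=M.T@(np.asarray(p)-c["origin"]); return np.array([c["fx"]*q[0]/q[2]+c["cx"],c["fy"]*q[1]/q[2]+c["cy"]])
E
python3 - <<'E'
from h import *
im=cv2.imread("pics/top0.png")
c=im[130:280,240:390]; cv2.imwrite("pics/crop0.png",cv2.resize(c,(600,600),interpolation=cv2.INTER_CUBIC))
im=cv2.imread("pics/side0.png")
c=im[170:320,220:460]; cv2.imwrite("pics/crop1.png",cv2.resize(c,(800,500),interpolation=cv2.INTER_CUBIC))
for q in("station","post","stop","block","notch","home","probe","vial","cup","dish"):
  for n in("top","side"):
    o=r.tip_of(n,q); print(q,n,[(np.round(x["location"],4).tolist(),round(x["confidence"],2)) for x in o[:3]])
E
```

```text
station top [([0.5683, 0.0069, 0.0004], 0.63), ([0.4894, 0.0035, 0.0139], 0.32)]
station side [([0.5716, 0.0073, 0.0028], 0.84)]
post top []
post side [([0.5639, -0.0415, 0.0112], 0.54)]
stop top [([0.7061, 0.0033, 0.0111], 0.56)]
stop side [([0.7049, -0.0053, 0.0088], 0.96)]
block top [([0.2658, 0.2113, 0.0011], 0.94), ([0.4881, 0.0027, 0.0129], 0.67), ([0.4298, -0.2734, 0.0001], 0.55)]
block side [([0.2158, -0.3088, -0.0027], 0.87), ([0.486, 0.0024, 0.0084], 0.86), ([0.4255, -0.2712, 0.0011], 0.7)]
notch top [([0.3785, -0.2697, 0.0184], 0.95), ([0.2249, -0.367, 0.0157], 0.89), ([0.498, 0.0567, 0.0277], 0.88)]
notch side [([0.4952, 0.0521, 0.0285], 0.92), ([0.3806, -0.2703, 0.0205], 0.78), ([0.2369, 0.259, 0.0148], 0.67)]
home top [([0.6564, 0.0021, 0.0119], 0.98)]
home side [([0.653, 0.005, 0.0117], 0.68)]
probe top []
probe side [([0.7173, 0.1103, 0.0062], 0.72)]
vial top [([0.5072, -0.0996, 0.0079], 0.49)]
vial side [([0.5104, -0.0945, 0.0117], 0.82)]
cup top [([0.6228, -0.1133, 0.0123], 0.63)]
cup side [([0.4959, 0.0505, 0.0265], 0.7), ([0.6274, -0.1132, 0.0121], 0.56)]
dish top [([0.7183, 0.1069, 0.0171], 0.59)]
dish side [([0.7197, 0.1103, 0.0077], 0.64), ([0.4893, 0.0035, 0.0084], 0.33)]
```

View pics/crop0.png

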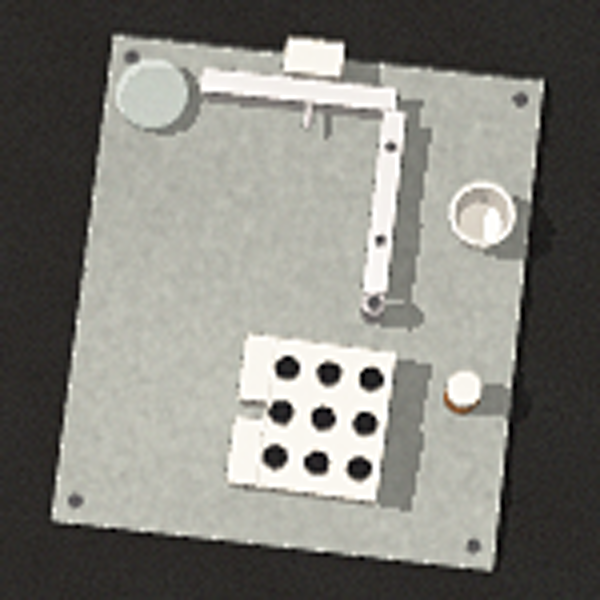

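View pics/crop1.png

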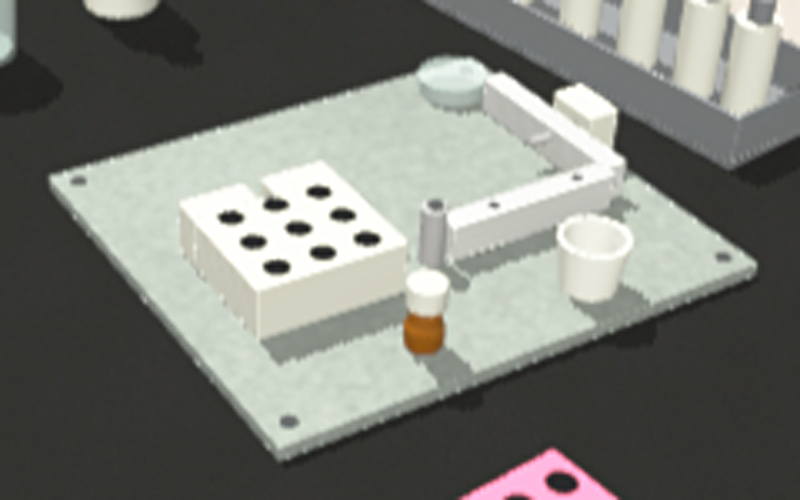

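```bash
cat >> h.py <<'E'
from scipy.optimize import least_squares
def rectfit(P,w,h,c0,x0):
    # P Nx2 boundary points; rect local extents centre offset c0
    def f(p):
        c,s=np.cos(p[2]),np.sin(p[2]); q=(P-p[:2])@np.array([[c,-s],[s,c]])-c0
        a=np.abs(q)-[w/2,h/2]
        return np.where((a>0).all(1),np.hypot(a[:,0],a[:,1]),a.max(1))
    return least_squares(f,x0,loss="soft_l1",f_scale=0.001)
def contour(mask):
    cs,_=cv2.findContours(mask.astype(np.uint8),cv2.RETR_EXTERNAL,cv2.CHAIN_APPROX_NONE)
    return max(cs,key=cv2.contourArea)[:,0,:].astype(float)
def st(p,S):
    c,s=np.cos(S[2]),np.sin(S[2]); return (np.asarray(p)[...,:2]-S[:2])@np.array([[c,-s],[s,c]])
def ts(q,S):
    c,s=np.cos(S[2]),np.sin(S[2]); return np.asarray(q)@np.array([[c,s],[-s,c]])+S[:2]
E
python3 - <<'E'
from h import *
for n,x0,roi in(("top",[0.57,0.007,-0.1],(130,280,240,390)),("side",[0.57,0.007,-0.1],(180,312,225,455))):
    im=cv2.imread(f"pics/{n}0.png"); g=im.min(2)
    m=np.zeros(g.shape,bool); a,b,c,d=roi; m[a:b,c:d]=(im.max(2)>85)[a:b,c:d]
    m=cv2.morphologyEx(m.astype(np.uint8),cv2.MORPH_OPEN,np.ones((5,5)))
    C=contour(m); P=np.array([ray(n,u,v,.01)[:2] for u,v in C])
    k=rectfit(P,.34,.30,np.array([.005,0]),x0); print(n,len(C),k.x,np.abs(k.fun).mean(),np.degrees(k.x[2]))
    S=k.x
    if n=="top":
        m=np.zeros(g.shape,np.uint8); m[212:258,295:340]=(g>205)[212:258,295:340]
        cv2.imwrite("pics/m.png",m*255)
        m=cv2.morphologyEx(m,cv2.MORPH_CLOSE,np.ones((7,7)))
        C=contour(m); P=np.array([ray(n,u,v,.046)[:2] for u,v in C])
        k=rectfit(P,.10,.10,np.zeros(2),[0.487,.003,-.1]); print("block",k.x,np.abs(k.fun).mean(),st(k.x,S),np.degrees(k.x[2]-S[2]))
E
```

```text
top 462 [ 0.57159285  0.01065602 -0.12442533] 0.0019519590899121737 -7.129046371542569
block [ 0.48949121  0.00332938 -0.14434717] 0.001610421708883193 [-0.08055766 -0.01745919] -1.1414372650670779
side 632 [ 5.99319593e-01 -1.83803204e-04 -1.63349669e-01] 0.03375091615338044 -9.359246637801268
```

```bash
cat >> h.py <<'E'
def overlay(n,im,S,B,out,roi,sc):
    a,b,c,d=roi; o=cv2.resize(im[a:b,c:d],None,fx=sc,fy=sc,interpolation=cv2.INTER_CUBIC)
    def L(pts,z,col):
        q=np.array([(proj(n,[*ts(p,S),z])-[c,a]+.5)*sc for p in pts]); cv2.polylines(o,[np.round(q).astype(int)],True,col,1)
    L([(-.165,-.15),(.175,-.15),(.175,.15),(-.165,.15)],.01,(0,0,255))
    L([(.01,-.042),(.135,-.042)],.036,(0,200,0)); L([(.135,-.05),(.135,.083)],.036,(0,200,0))
    t=np.linspace(0,6.28,20); L([(.008*np.cos(x),-.05+.008*np.sin(x)) for x in t],.05,(255,0,0))
    L([(.135,.008),(.119,.008)],.028,(255,0,255))
    if B is not None:
        c2,s2=np.cos(B[2]),np.sin(B[2])
        L([(B[0]+c2*x-s2*y,B[1]+s2*x+c2*y) for x,y in((.05,.05),(-.05,.05),(-.05,-.05),(.05,-.05))],.046,(0,0,255))
    cv2.imwrite(out,o)
E
python3 - <<'E'
from h import *
S=np.array([.5716,.01066,-.12443]); B=[-.0806,-.0175,-.02]
overlay("top",cv2.imread("pics/top0.png"),S,B,"pics/o0.png",(130,280,240,390),4)
overlay("side",cv2.imread("pics/side0.png"),S,B,"pics/o1.png",(170,320,220,460),3.33)
E
```

```text
(no output)
```

View pics/o0.png

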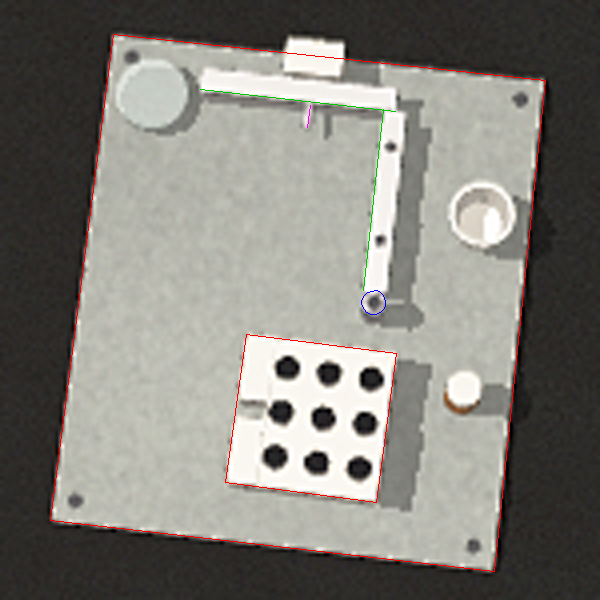

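View pics/o1.png

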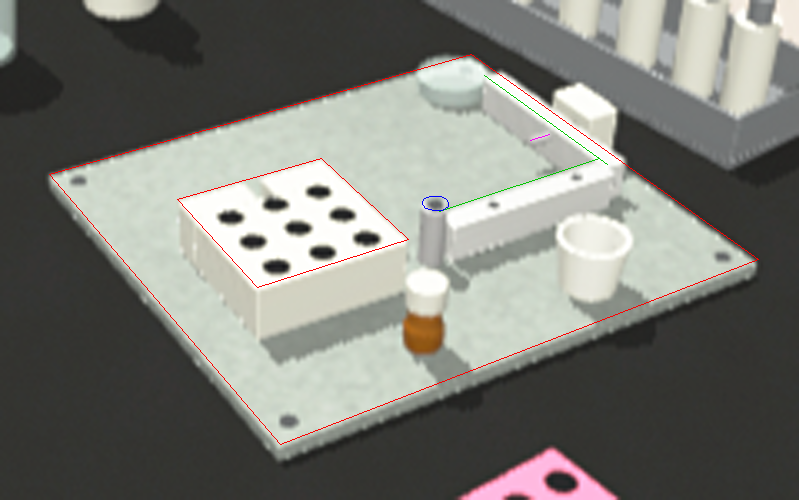

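Overlay check: both views agree to within about 2 mm. In the station frame the block centre is (-80.5, -17.5) mm and it sits about -1° from square. The gap to the post is about 22 mm, and the notch faces +y at crop (255,408). The first move is a travel leg with the gripper shut.

```bash
python3 -m inch '[{"grip":0,"tx":0.7,"ty":-0.85},{"grip":0,"tx":0.7,"ty":-0.85},{"grip":0,"tx":0.7,"ty":-0.85},{"grip":0,"tx":0.7,"ty":-0.85},{"grip":0,"tx":0.7,"ty":-0.85},{"grip":0,"tx":0.7,"ty":-0.85},{"grip":0,"tx":0.7,"ty":-0.85},{"grip":0,"tx":0.7,"ty":-0.85},{"grip":0,"tx":0.7,"ty":-0.85},{"grip":0,"tx":0.7,"ty":-0.85}]'
```

```text
$[0]: bad value
```

```bash
python3 -m inch '[{"grip":0.0,"tx":0.7,"ty":-0.85,"tz":0.0,"rx":0.0,"ry":0.0,"rz":-1.0}]'; python3 -c "
from cell import r
print(r.read_state()['clock'])"
```

```text
clock: 1.2
tcp_pos: [0.2938, -0.5579, 0.2308]
tcp_rot: [3.03, 0.82, -0.004]
force: [0.3, 0.2, -0.5]
finger_gap: 0.86
1.2
```

```bash
python3 -m inch '[{"grip":0,"tx":0.9,"ty":-0.93,"tz":0,"rx":0,"ry":0,"rz":0},{"grip":0,"tx":0.9,"ty":-0.93,"tz":0,"rx":0,"ry":0,"rz":0},{"grip":0,"tx":0.9,"ty":-0.93,"tz":0,"rx":0,"ry":0,"rz":0},{"grip":0,"tx":0.9,"ty":-0.93,"tz":0,"rx":0,"ry":0,"rz":0},{"grip":0,"tx":0.9,"ty":-0.93,"tz":0,"rx":0,"ry":0,"rz":0},{"grip":0,"tx":0.9,"ty":-0.93,"tz":0,"rx":0,"ry":0,"rz":0},{"grip":0,"tx":0.9,"ty":-0.93,"tz":0,"rx":0,"ry":0,"rz":0},{"grip":0,"tx":0.9,"ty":-0.93,"tz":0,"rx":0,"ry":0,"rz":0},{"grip":0,"tx":0.9,"ty":-0.93,"tz":0,"rx":0,"ry":0,"rz":0},{"grip":0,"tx":0.9,"ty":-0.93,"tz":0,"rx":0,"ry":0,"rz":0},{"grip":0,"tx":0.9,"ty":-0.93,"tz":0,"rx":0,"ry":0,"rz":0},{"grip":0,"tx":0.9,"ty":-0.93,"tz":0,"rx":0,"ry":0,"rz":0}]'
```

```text
clock: 2.4
tcp_pos: [0.3896, -0.1689, 0.2308]
tcp_rot: [3.025, 0.811, 0.004]
force: [1.0, 0.1, -0.1]
finger_gap: 0.001
```

```bash
python3 -m inch '[{"grip":0,"tx":0.9,"ty":-0.93,"tz":0,"rx":0,"ry":0,"rz":0},{"grip":0,"tx":0.9,"ty":-0.93,"tz":0,"rx":0,"ry":0,"rz":0},{"grip":0,"tx":0.9,"ty":-0.93,"tz":0,"rx":0,"ry":0,"rz":0},{"grip":0,"tx":0.9,"ty":-0.93,"tz":0,"rx":0,"ry":0,"rz":0},{"grip":0,"tx":0.9,"ty":-0.93,"tz":0,"rx":0,"ry":0,"rz":0},{"grip":0,"tx":0.5,"ty":-0.55,"tz":0,"rx":0,"ry":0,"rz":0},{"grip":0,"tx":0,"ty":0,"tz":0,"rx":0,"ry":0,"rz":-1},{"grip":0,"tx":0,"ty":0,"tz":0,"rx":0,"ry":0,"rz":-1},{"grip":0,"tx":0,"ty":0,"tz":0,"rx":0,"ry":0,"rz":-1},{"grip":0,"tx":0,"ty":0,"tz":0,"rx":0,"ry":0,"rz":-1},{"grip":0,"tx":0,"ty":0,"tz":0,"rx":0,"ry":0,"rz":-1},{"grip":0,"tx":0,"ty":0,"tz":0,"rx":0,"ry":0,"rz":-1},{"grip":0,"tx":0,"ty":0,"tz":0,"rx":0,"ry":0,"rz":-1},{"grip":0,"tx":0,"ty":0,"tz":0,"rx":0,"ry":0,"rz":-1},{"grip":0,"tx":0,"ty":0,"tz":0,"rx":0,"ry":0,"rz":-1},{"grip":0,"tx":0,"ty":0,"tz":0,"rx":0,"ry":0,"rz":-1},{"grip":0,"tx":0,"ty":0,"tz":0,"rx":0,"ry":0,"rz":-1},{"grip":0,"tx":0,"ty":0,"tz":0,"rx":0,"ry":0,"rz":-1},{"grip":0,"tx":0,"ty":0,"tz":0,"rx":0,"ry":0,"rz":-1},{"grip":0,"tx":0,"ty":0,"tz":0,"rx":0,"ry":0,"rz":-1}]'
```

```text
clock: 4.4
tcp_pos: [0.4383, 0.0207, 0.2353]
tcp_rot: [2.226, 2.187, 0.016]
force: [-0.2, -0.5, 0.2]
finger_gap: 0.0
```

```bash
python3 -m inch '[{"grip":0,"tx":0,"ty":0,"tz":0,"rx":0,"ry":0,"rz":-1},{"grip":0,"tx":0,"ty":0,"tz":0,"rx":0,"ry":0,"rz":-1},{"grip":0,"tx":0,"ty":0,"tz":0,"rx":0,"ry":0,"rz":-1},{"grip":0,"tx":0,"ty":0,"tz":0,"rx":0,"ry":0,"rz":-1},{"grip":0,"tx":0,"ty":0,"tz":0,"rx":0,"ry":0,"rz":-1},{"grip":0,"tx":0,"ty":0,"tz":0,"rx":0,"ry":0,"rz":-1},{"grip":0,"tx":0,"ty":0,"tz":0,"rx":0,"ry":0,"rz":-1},{"grip":0,"tx":0,"ty":0,"tz":0,"rx":0,"ry":0,"rz":-1},{"grip":0,"tx":0,"ty":0,"tz":0,"rx":0,"ry":0,"rz":-1},{"grip":0,"tx":0,"ty":0,"tz":0,"rx":0,"ry":0,"rz":-1},{"grip":0,"tx":0,"ty":0,"tz":0,"rx":0,"ry":0,"rz":-1},{"grip":0,"tx":0,"ty":0,"tz":0,"rx":0,"ry":0,"rz":-1},{"grip":0,"tx":0,"ty":0,"tz":0,"rx":0,"ry":0,"rz":-1},{"grip":0,"tx":0,"ty":0,"tz":0,"rx":0,"ry":0,"rz":-1},{"grip":0,"tx":0,"ty":0,"tz":0,"rx":0,"ry":0,"rz":-1},{"grip":0,"tx":0,"ty":0,"tz":0,"rx":0,"ry":0,"rz":-1},{"grip":0,"tx":0,"ty":0,"tz":0,"rx":0,"ry":0,"rz":-1},{"grip":0,"tx":0,"ty":0,"tz":0,"rx":0,"ry":0,"rz":-1},{"grip":0,"tx":0,"ty":0,"tz":0,"rx":0,"ry":0,"rz":-1},{"grip":0,"tx":0,"ty":0,"tz":0,"rx":0,"ry":0,"rz":-1}]'
cat >> h.py <<'E'
S0=np.array([.5716,.01066,-.12443])
def tool():
    s=r.read_state(); M=R.from_rotvec(s["tcp_rot"]).as_matrix()
    p=st(s["tcp_pos"][:2],S0)*1000; yaw=np.degrees(np.arctan2(M[1,0],M[0,0])-S0[2])
    F=st(s["force"][:2]+S0[:2],S0)
    print("clock %.2f stn xy %s z %.1f toolx-heading(stn) %.1f tilt %.2f F %s Fz %.1f q7 %.2f"%(s["clock"],p.round(1),s["tcp_pos"][2]*1000,yaw,np.degrees(np.arccos(-M[2,2])),F.round(1),s["force"][2],s["q"][6]))
    return p,yaw,M
E
python3 -c "
from h import *
tool()"
```

```text
clock: 6.4
tcp_pos: [0.441, 0.0182, 0.2398]
tcp_rot: [0.216, 3.1, -0.015]
force: [-0.4, 0.3, -0.6]
finger_gap: 0.003
clock 6.40 stn xy [-130.5   -8.7] z 239.8 toolx-heading(stn) 179.2 tilt 2.04 F [-0.4  0.2] Fz -0.6 q7 0.95
```

```bash
cat >> h.py <<'E'
def goal(x,y,z,head):
    """total row units to station pose (mm), tool-x heading in station deg"""
    s=r.read_state(); Rc=R.from_rotvec(s["tcp_rot"])
    a=np.radians(head)+S0[2]; X=np.array([np.cos(a),np.sin(a),0]); Z=np.array([0,0,-1.]); G=R.from_matrix(np.c_[X,np.cross(Z,X),Z])
    d=Rc.inv().apply(np.r_[ts(np.array([x,y])/1000,S0),z/1000]-s["tcp_pos"])/.025
    w=np.degrees((Rc.inv()*G).as_rotvec())/4
    print("need t",d.round(2),"r",w.round(2))
E
python3 -c "
from h import *
goal(-149,-18,80,180)"
```

```text
need t [ 0.96 -0.34  6.37] r [-0.1   0.5  -0.21]
```

```bash
python3 -m inch '[{"grip":0,"tx":0.5,"ty":-0.17,"tz":0.8,"rx":0,"ry":0.25,"rz":-0.1},{"grip":0,"tx":0.5,"ty":-0.17,"tz":0.8,"rx":0,"ry":0.25,"rz":-0.1},{"grip":0,"tx":0,"ty":0,"tz":0.8,"rx":0,"ry":0,"rz":0},{"grip":0,"tx":0,"ty":0,"tz":0.8,"rx":0,"ry":0,"rz":0},{"grip":0,"tx":0,"ty":0,"tz":0.8,"rx":0,"ry":0,"rz":0},{"grip":0,"tx":0,"ty":0,"tz":0.8,"rx":0,"ry":0,"rz":0},{"grip":0,"tx":0,"ty":0,"tz":0.8,"rx":0,"ry":0,"rz":0},{"grip":0,"tx":0,"ty":0,"tz":0.8,"rx":0,"ry":0,"rz":0}]';python3 -c "
from h import *
tool();goal(-148,-18,22,180)"
```

```text
clock: 7.2
tcp_pos: [0.4221, 0.0104, 0.0781]
tcp_rot: [0.202, 3.121, -0.011]
force: [0.3, -0.8, -0.1]
finger_gap: 0.004
clock 7.20 stn xy [-148.3  -18.8] z 78.1 toolx-heading(stn) 179.7 tilt 0.89 F [ 0.4 -0.8] Fz -0.1 q7 0.65
need t [0.02 0.04 2.24] r [-0.09  0.2  -0.07]
```

```bash
python3 -m inch '[{"grip":0,"tx":0,"ty":0,"tz":0.7,"rx":0,"ry":0.2,"rz":0},{"grip":0,"tx":0,"ty":0.04,"tz":0.7,"rx":0,"ry":0,"rz":0},{"grip":0,"tx":0,"ty":0,"tz":0.6,"rx":0,"ry":0,"rz":0},{"grip":0,"tx":0,"ty":0,"tz":0.3,"rx":0,"ry":0,"rz":0}]';python3 -c "
from h import *
tool();goal(-148,-18,22,180)
for n,roi,sc in(('top',(130,280,240,390),4),('side',(170,320,220,460),3.33)):
    im,_=r.get_image(n); overlay(n,im[:,:,::-1].copy(),S0,None,f'pics/a_{n}.png',roi,sc)
"
```

```text
clock: 7.6
tcp_pos: [0.4243, 0.0105, 0.0176]
tcp_rot: [0.206, 3.134, -0.01]
force: [-0.8, -0.8, 0.4]
finger_gap: 0.001
clock 7.60 stn xy [-146.1  -18.5] z 17.6 toolx-heading(stn) 179.6 tilt 0.39 F [-0.7 -0.9] Fz 0.4 q7 0.53
need t [ 0.08  0.02 -0.18] r [-0.09  0.02 -0.1 ]
```

View pics/a_top.png

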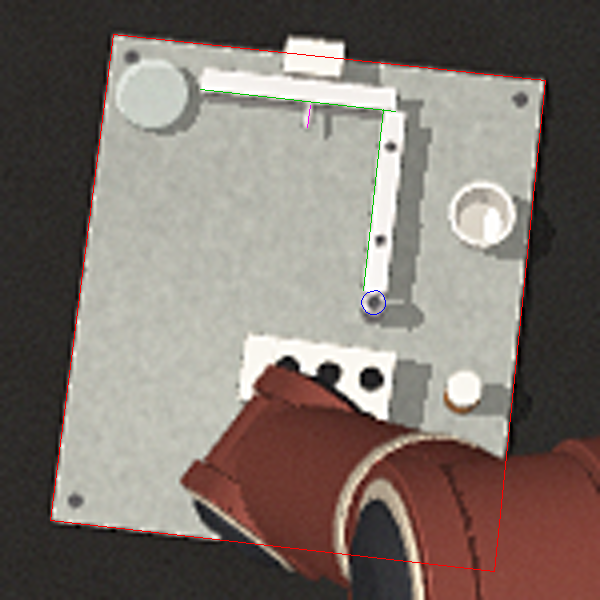

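View pics/a_side.png

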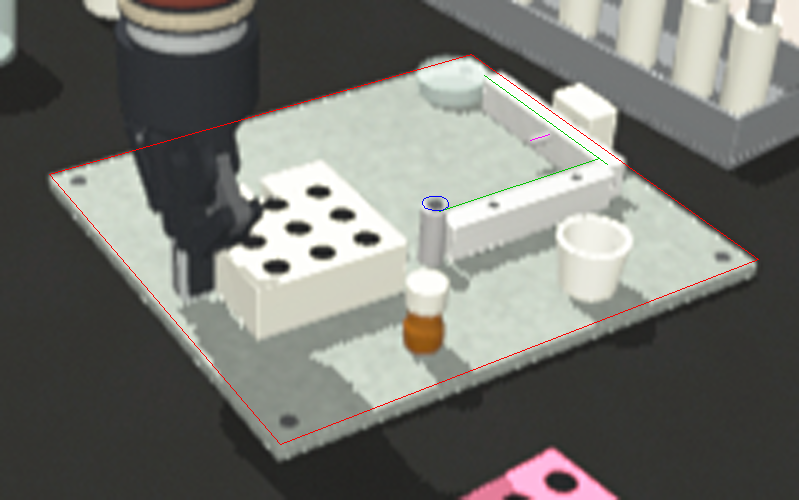

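The pusher stands behind the block at its mid-side, with its tip about 8 mm above the plate. Now I'll slide the block gently to the post.

```bash
python3 -m inch '[{"grip":0,"tx":-0.2,"ty":0,"tz":-0.05,"rx":0,"ry":0,"rz":0},{"grip":0,"tx":-0.2,"ty":0,"tz":-0.05,"rx":0,"ry":0,"rz":0},{"grip":0,"tx":-0.2,"ty":0,"tz":0,"rx":0,"ry":0,"rz":0},{"grip":0,"tx":-0.2,"ty":0,"tz":0,"rx":0,"ry":0,"rz":0}]';python3 -c "
from h import *
tool()"; python3 -m inch '[{"grip":0,"tx":-0.15,"ty":0,"tz":0,"rx":0,"ry":0,"rz":0},{"grip":0,"tx":-0.15,"ty":0,"tz":0,"rx":0,"ry":0,"rz":0}]';python3 -c "
from h import *
tool()
for n,roi,sc in(('top',(130,280,240,390),4),('side',(170,320,220,460),3.33)):
    im,_=r.get_image(n); overlay(n,im[:,:,::-1].copy(),S0,None,f'pics/b_{n}.png',roi,sc)
"
```

```text
clock: 8.1
tcp_pos: [0.4447, 0.0074, 0.0224]
tcp_rot: [0.206, 3.134, -0.012]
force: [-1.2, 0.5, -1.6]
finger_gap: 0.0
clock 8.10 stn xy [-125.5  -19. ] z 22.4 toolx-heading(stn) 179.6 tilt 0.45 F [-1.3  0.3] Fz -1.6 q7 0.58
clock: 8.3
tcp_pos: [0.4516, 0.0063, 0.0227]
tcp_rot: [-0.208, -3.134, 0.012]
force: [-7.2, 3.2, 5.2]
finger_gap: 0.003
clock 8.30 stn xy [-118.5  -19.2] z 22.7 toolx-heading(stn) 179.5 tilt 0.44 F [-7.6  2.3] Fz 5.2 q7 0.60
```

View pics/b_side.png

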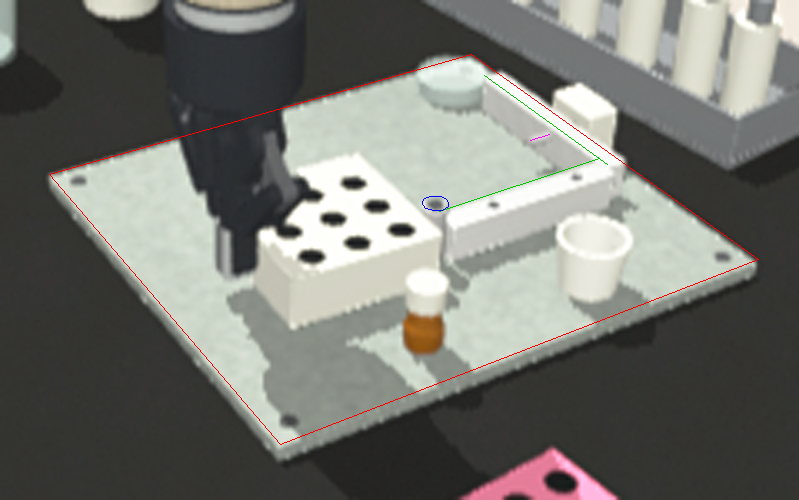

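View pics/b_top.png

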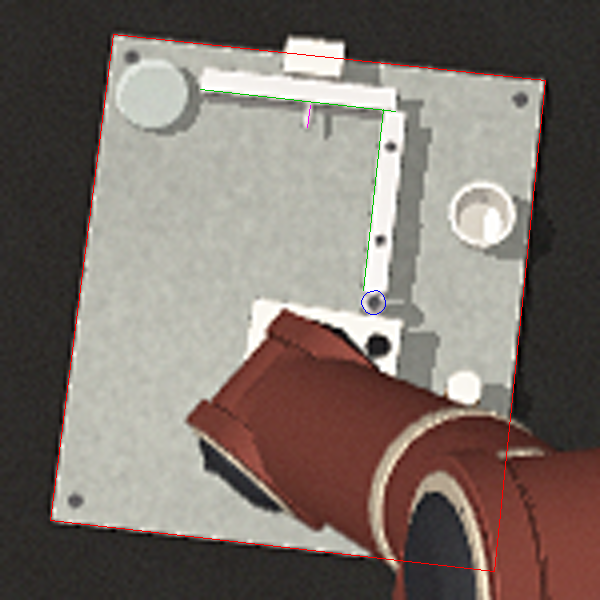

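The wrist reads 7.6 N, so the block has reached the post. Next I'll back off, step towards the +y end and start the swing.

```bash
python3 -m inch '[{"grip":0,"tx":0.25,"ty":0,"tz":0.04,"rx":0,"ry":0,"rz":0},{"grip":0,"tx":0,"ty":0.6,"tz":0.04,"rx":0,"ry":0,"rz":0},{"grip":0,"tx":0,"ty":0.6,"tz":0,"rx":0,"ry":0,"rz":0.5},{"grip":0,"tx":-0.2,"ty":0,"tz":0,"rx":0,"ry":0,"rz":0.5}]';python3 -c "
from h import *
tool()"
```

```text
clock: 8.8
tcp_pos: [0.4566, 0.0364, 0.0208]
tcp_rot: [0.321, 3.12, -0.01]
force: [0.4, -0.4, 0.2]
finger_gap: -0.0
clock 8.80 stn xy [-117.3   11.3] z 20.8 toolx-heading(stn) 175.4 tilt 0.46 F [ 0.5 -0.4] Fz 0.2 q7 0.49
```

```bash
python3 -m inch '[{"grip":0,"tx":-0.15,"ty":0.2,"tz":0,"rx":0,"ry":0,"rz":0.5},{"grip":0,"tx":-0.15,"ty":0.2,"tz":0,"rx":0,"ry":0,"rz":0.75},{"grip":0,"tx":-0.15,"ty":0.2,"tz":0,"rx":0,"ry":0,"rz":0.75},{"grip":0,"tx":-0.15,"ty":0.2,"tz":0,"rx":0,"ry":0,"rz":0.75}]';python3 -c "
from h import *
tool()"; python3 -m inch '[{"grip":0,"tx":-0.15,"ty":0.2,"tz":0,"rx":0,"ry":0,"rz":0.75}]';python3 -c "
from h import *
tool()
for n,roi,sc in(('top',(130,280,240,390),4),('side',(170,320,220,460),3.33)):
    im,_=r.get_image(n); cv2.imwrite(f'pics/c_{n}_raw.png',im[:,:,::-1]);overlay(n,im[:,:,::-1].copy(),S0,None,f'pics/c_{n}.png',roi,sc)
"
```

```text
clock: 9.2
tcp_pos: [0.4757, 0.0491, 0.0205]
tcp_rot: [0.643, 3.073, -0.015]
force: [-2.2, 1.0, 1.5]
finger_gap: -0.001
clock 9.20 stn xy [-99.9  26.3] z 20.5 toolx-heading(stn) 163.5 tilt 0.58 F [-2.4  0.7] Fz 1.5 q7 0.36
clock: 9.3
tcp_pos: [0.4806, 0.052, 0.0205]
tcp_rot: [0.729, 3.055, -0.017]
force: [-3.1, 1.8, 2.2]
finger_gap: -0.002
clock 9.30 stn xy [-95.5  29.8] z 20.5 toolx-heading(stn) 160.3 tilt 0.61 F [-3.3  1.4] Fz 2.2 q7 0.33
```

View pics/c_side.png

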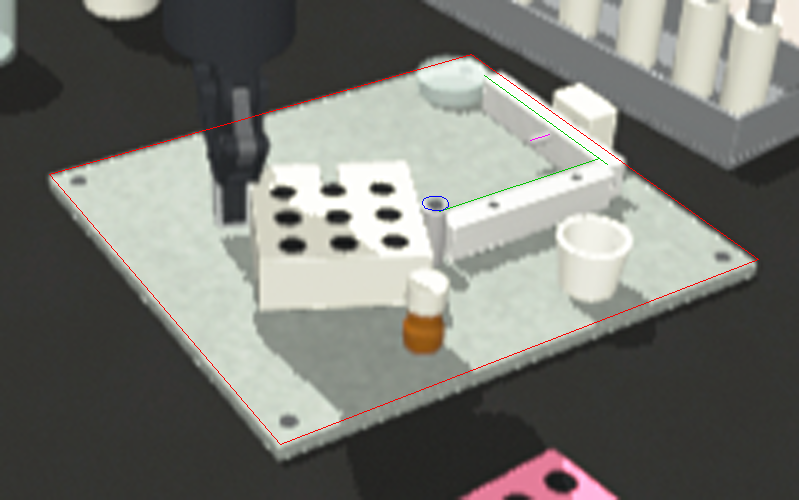

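View pics/c_top.png

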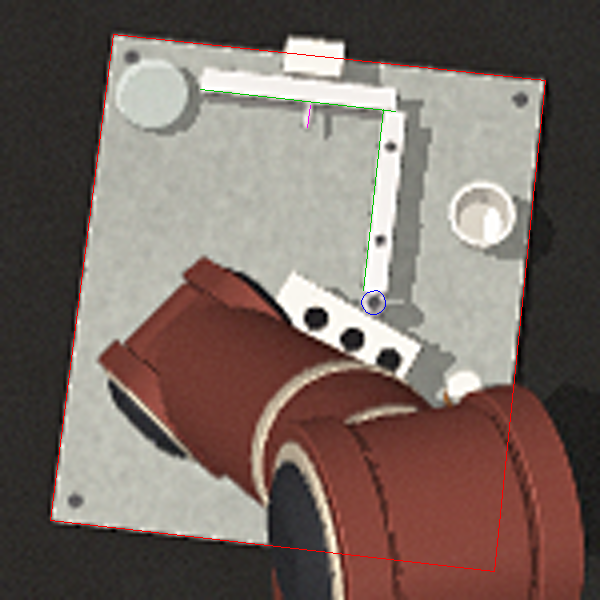

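The side view shows the block swung about 20°, with its side against the post at (437,215) and the pusher at (235,205). I'll build a pose tracker from the wells.

```bash
cat >> h.py <<'E'
def wells(n,im,guess,roi):
    a,b,c,d=roi; g=cv2.GaussianBlur(im[a:b,c:d].astype(np.float32).min(2),(0,0),.6)
    g=cv2.resize(g,None,fx=4,fy=4,interpolation=cv2.INTER_CUBIC)
    m=(g<105).astype(np.uint8); k,_,stt,cen=cv2.connectedComponentsWithStats(m)
    out=[]
    for i in range(1,k):
        if 150<stt[i,4]<1400 and max(stt[i,2:4])<50:
            u,v=(cen[i]+.5)/4-.5; p=st(ray(n,u+c,v+a,.046),S0)
            if np.hypot(*(p-guess[:2]))<.065: out.append(p)
    return np.array(out)
def fitwells(P,lay,g):
    g=np.array(g,float)
    for thr in(.02,.012,.008,.006,.006):
        c,s=np.cos(g[2]),np.sin(g[2])
        L=lay@np.array([[c,s],[-s,c]])+g[:2]
        D=np.linalg.norm(P[:,None]-L[None],axis=2); j=D.argmin(1); ok=D.min(1)<thr
        if ok.sum()<3: return None
        f=lambda p:((lay[j[ok]]@np.array([[np.cos(p[2]),np.sin(p[2])],[-np.sin(p[2]),np.cos(p[2])]])+p[:2])-P[ok]).ravel()
        k=least_squares(f,g,loss="soft_l1",f_scale=.002); g=k.x
    return g,int(ok.sum()),np.sqrt((k.fun**2).mean())*1000
ROI={"top":(130,290,240,390),"side":(170,320,220,460)}
E
python3 - <<'E'
from h import *
g=np.array([-.0806,-.0175,np.pi/2-.02])
for n in("top","side"):
    im=cv2.imread(f"pics/{n}0.png"); P=wells(n,im,g,ROI[n])
    c,s=np.cos(g[2]),np.sin(g[2]); q=(P-g[:2])@np.array([[c,-s],[s,c]]); print(n,len(P)); print((q[np.lexsort((q[:,1].round(2),q[:,0].round(2)))]*1000).round(1).tolist())
E
```

```text
top 9
[[-36.2, -30.7], [-36.2, -0.7], [-36.2, 29.4], [-8.1, -30.6], [-8.2, -0.5], [-8.0, 29.4], [19.7, -30.7], [19.8, -0.9], [19.8, 29.0]]
side 9
[[-38.8, -28.7], [-38.8, 1.0], [-38.5, 30.9], [-10.9, -29.0], [-10.7, 1.2], [-10.6, 31.0], [17.1, -29.0], [17.7, 1.0], [17.6, 30.7]]
```

```bash
cat >> h.py <<'E'
LAY=np.array([(x,y) for x in(-.036,-.008,.020) for y in(-.03,0,.03)])
def block(g,save=None):
    g=np.array([g[0]/1000,g[1]/1000,np.radians(g[2])]); allP=[]
    for n in("top","side"):
        im,_=r.get_image(n); im=im[:,:,::-1].copy()
        P=wells(n,im,g,ROI[n])
        if len(P):
            if n=="side": P=P+np.array([.00165,.0025])
            allP.append(P); k=fitwells(P,LAY,g)
            if k: print(n,len(P),"xy",(k[0][:2]*1000).round(1),"deg",np.degrees(k[0][2]).round(1),"n",k[1],"rms %.1f"%k[2]); 
            if k and n=="side": G=k[0]
        if save: overlay(n,im,S0,g if not k else k[0],f"pics/{save}_{n}.png",ROI[n],4 if n=="top" else 3.33)
    k=fitwells(np.vstack(allP),LAY,g)
    if k: 
        B=k[0]; print("BLOCK xy",(B[:2]*1000).round(1),"deg %.1f"%np.degrees(B[2]),k[1],"rms %.1f"%k[2])
        c,s=np.cos(B[2]),np.sin(B[2]); q=lambda p:((np.array(p)/1000-B[:2])@np.array([[c,-s],[s,c]])*1000).round(1)
        p,yaw,M=tool(); print("post in block",q((0,-50)),"tool in block",q(p))
E
python3 -c "
from h import *
block((-55,-5,70),'d')"
```

```text
side 9 xy [-49.9 -19.5] deg 64.8 n 9 rms 0.3
BLOCK xy [-49.9 -19.5] deg 64.8 10 rms 0.3
clock 9.50 stn xy [-94.6  30. ] z 20.5 toolx-heading(stn) 160.5 tilt 0.56 F [-1.2  0.5] Fz 0.7 q7 0.33
post in block [ -6.3 -58.1] tool in block [25.8 61.5]
```

The tracker fits 9 wells at 0.3 mm RMS. The block has drifted along the post, so I'll add tangential drag.

```bash
python3 -m inch '[{"grip":0,"tx":-0.12,"ty":0.3,"tz":0,"rx":0,"ry":0,"rz":1},{"grip":0,"tx":-0.1,"ty":0.35,"tz":0,"rx":0,"ry":0,"rz":1},{"grip":0,"tx":-0.1,"ty":0.35,"tz":0,"rx":0,"ry":0,"rz":1},{"grip":0,"tx":-0.1,"ty":0.35,"tz":0,"rx":0,"ry":0,"rz":1}]';python3 -c "
from h import *
block((-45,-10,54),'e')"
```

```text
clock: 9.9
tcp_pos: [0.506, 0.0696, 0.0194]
tcp_rot: [1.16, 2.919, -0.027]
force: [-1.6, 0.3, -0.1]
finger_gap: 0.0
side 9 xy [-46.3 -14.8] deg 50.4 n 9 rms 0.2
BLOCK xy [-46.2 -14.8] deg 50.5 10 rms 0.2
clock 10.00 stn xy [-71.   51.6] z 19.6 toolx-heading(stn) 144.0 tilt 0.85 F [0.1 0.2] Fz 0.1 q7 0.14
post in block [  2.2 -58.1] tool in block [35.5 61.3]
```

The post has now moved to the middle of the side. I'll lift over and push the trailing side to slide the block along the post and regain leverage.

```bash
python3 -m inch '[{"grip":0,"tx":0.4,"ty":0,"tz":-0.1,"rx":0,"ry":0,"rz":0},{"grip":0,"tx":0.2,"ty":0,"tz":-0.9,"rx":0,"ry":0,"rz":0},{"grip":0,"tx":0,"ty":0,"tz":-1,"rx":0,"ry":0,"rz":-1},{"grip":0,"tx":0,"ty":0,"tz":-0.5,"rx":0,"ry":0,"rz":-1},{"grip":0,"tx":0,"ty":0,"tz":0,"rx":0,"ry":0,"rz":-1},{"grip":0,"tx":0,"ty":0,"tz":0,"rx":0,"ry":0,"rz":-1},{"grip":0,"tx":0,"ty":0,"tz":0,"rx":0,"ry":0,"rz":-1},{"grip":0,"tx":0,"ty":0,"tz":0,"rx":0,"ry":0,"rz":-1},{"grip":0,"tx":0,"ty":0,"tz":0,"rx":0,"ry":0,"rz":-1},{"grip":0,"tx":0,"ty":0,"tz":0,"rx":0,"ry":0,"rz":-1},{"grip":0,"tx":0,"ty":0,"tz":0,"rx":0,"ry":0,"rz":-1},{"grip":0,"tx":0,"ty":0,"tz":0,"rx":0,"ry":0,"rz":-1},{"grip":0,"tx":0,"ty":0,"tz":0,"rx":0,"ry":0,"rz":-1},{"grip":0,"tx":0,"ty":0,"tz":0,"rx":0,"ry":0,"rz":-1},{"grip":0,"tx":0,"ty":0,"tz":0,"rx":0,"ry":0,"rz":-1},{"grip":0,"tx":0,"ty":0,"tz":0,"rx":0,"ry":0,"rz":-1},{"grip":0,"tx":0,"ty":0,"tz":0,"rx":0,"ry":0,"rz":-1},{"grip":0,"tx":0,"ty":0,"tz":0,"rx":0,"ry":0,"rz":-1},{"grip":0,"tx":0,"ty":0,"tz":0,"rx":0,"ry":0,"rz":-1},{"grip":0,"tx":0,"ty":0,"tz":0,"rx":0,"ry":0,"rz":-1}]';python3 -c "
from h import *
tool();goal(-93,-70,80,230.5)"
```

```text
clock: 12.0
tcp_pos: [0.481, 0.0719, 0.0869]
tcp_rot: [0.905, -2.994, 0.052]
force: [-0.2, -0.1, -0.3]
finger_gap: -0.006
clock 12.00 stn xy [-97.5  49.5] z 86.9 toolx-heading(stn) -139.2 tilt 2.05 F [-0.2 -0.1] Fz -0.3 q7 1.19
need t [ 2.98 -3.73  0.45] r [-0.37 -0.36 -2.43]
```

```bash
python3 -m inch '[{"grip":0,"tx":0.5,"ty":-0.6,"tz":0,"rx":-0.06,"ry":-0.06,"rz":-0.4},{"grip":0,"tx":0.5,"ty":-0.6,"tz":0,"rx":-0.06,"ry":-0.06,"rz":-0.4},{"grip":0,"tx":0.5,"ty":-0.6,"tz":0,"rx":-0.06,"ry":-0.06,"rz":-0.4},{"grip":0,"tx":0.5,"ty":-0.6,"tz":0,"rx":-0.06,"ry":-0.06,"rz":-0.4},{"grip":0,"tx":0.5,"ty":-0.6,"tz":0,"rx":-0.06,"ry":-0.06,"rz":-0.4},{"grip":0,"tx":0.5,"ty":-0.6,"tz":0,"rx":-0.06,"ry":-0.06,"rz":-0.4}]';python3 -c "
from h import *
tool();goal(-90,-67,20,230.5)"
```

```text
clock: 12.6
tcp_pos: [0.4731, -0.0471, 0.0904]
tcp_rot: [-1.197, 2.904, -0.004]
force: [-0.2, 0.4, -0.2]
finger_gap: -0.002
clock 12.60 stn xy [-90.5 -69.5] z 90.4 toolx-heading(stn) -128.1 tilt 0.16 F [-0.3  0.4] Fz -0.2 q7 1.59
need t [-0.09  0.05  2.82] r [-0.04 -0.01  0.35]
```

```bash
python3 -m inch '[{"grip":0,"tx":0,"ty":0.05,"tz":0.8,"rx":0,"ry":0,"rz":0.3},{"grip":0,"tx":0,"ty":0,"tz":0.8,"rx":0,"ry":0,"rz":0},{"grip":0,"tx":0,"ty":0,"tz":0.8,"rx":0,"ry":0,"rz":0},{"grip":0,"tx":0,"ty":0,"tz":0.4,"rx":0,"ry":0,"rz":0}]';python3 -c "
from h import *
block((-46,-15,50),'f')"
```

```text
clock: 13.0
tcp_pos: [0.4707, -0.0538, 0.0197]
tcp_rot: [-1.159, 2.919, -0.015]
force: [-1.0, 0.4, 0.5]
finger_gap: -0.001
top 4 xy [-46.  -14.6] deg 50.5 n 4 rms 0.0
BLOCK xy [-46.  -14.6] deg 50.5 4 rms 0.0
clock 13.10 stn xy [-92.1 -76.1] z 19.9 toolx-heading(stn) -129.6 tilt 0.53 F [-0.4  0.1] Fz 0.9 q7 1.42
post in block [  2.  -58.1] tool in block [-76.8  -3.6]
```

View pics/f_side.png

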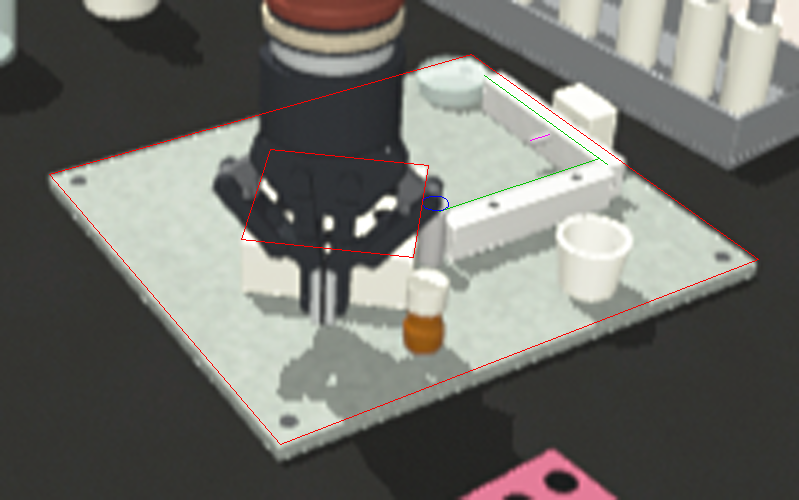

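```bash
python3 -m inch '[{"grip":0,"tx":-0.3,"ty":0.1,"tz":0,"rx":0,"ry":0,"rz":0},{"grip":0,"tx":-0.3,"ty":0.05,"tz":0,"rx":0,"ry":0,"rz":0},{"grip":0,"tx":-0.3,"ty":0,"tz":0,"rx":0,"ry":0,"rz":0},{"grip":0,"tx":-0.3,"ty":0,"tz":0,"rx":0,"ry":0,"rz":0},{"grip":0,"tx":-0.3,"ty":0,"tz":0,"rx":0,"ry":0,"rz":0}]';python3 -c "
from h import *
block((-32,3,50),'g')"
```

```text
clock: 13.6
tcp_pos: [0.497, -0.0233, 0.0221]
tcp_rot: [-1.16, 2.919, -0.019]
force: [-1.6, -0.2, -1.4]
finger_gap: -0.002Traceback (most recent call last):
  File "<string>", line 3, in <module>
    block((-32,3,50),'g')
    ~~~~~^^^^^^^^^^^^^^^^
  File "h.py", line 84, in block
    if save: overlay(n,im,S0,g if not k else k[0],f"pics/{save}_{n}.png",ROI[n],4 if n=="top" else 3.33)
                                      ^
UnboundLocalError: cannot access local variable 'k' where it is not associated with a value
```

```bash
sed -i 's/P=wells(n,im,g,ROI\[n\])$/P=wells(n,im,g,ROI[n]); k=None/; s/    k=fitwells(np.vstack(allP),LAY,g)/    k=fitwells(np.vstack(allP),LAY,g) if allP else None/' h.py; python3 -c "
from h import *
tool();block((-30,5,50),'g')"
```

```text
clock 13.65 stn xy [-68.4 -41.1] z 22.4 toolx-heading(stn) -129.4 tilt 0.67 F [1.2 0.3] Fz -0.6 q7 1.41
```

View pics/g_top.png

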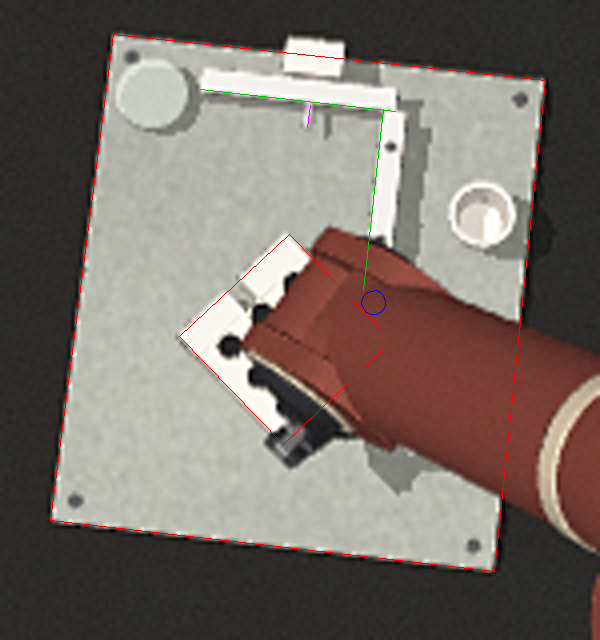

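The top view outline at the assumed pose (-30, 5, 50°) matches the block. Two more rows, then I go back to the swing side.

```bash
python3 -m inch '[{"grip":0,"tx":-0.3,"ty":0,"tz":0,"rx":0,"ry":0,"rz":0},{"grip":0,"tx":-0.3,"ty":0,"tz":0,"rx":0,"ry":0,"rz":0},{"grip":0,"tx":0.5,"ty":0,"tz":0,"rx":0,"ry":0,"rz":0},{"grip":0,"tx":0.2,"ty":0,"tz":-0.9,"rx":0,"ry":0,"rz":1},{"grip":0,"tx":0,"ty":0,"tz":-1,"rx":0,"ry":0,"rz":1},{"grip":0,"tx":0,"ty":0,"tz":-0.5,"rx":0,"ry":0,"rz":1},{"grip":0,"tx":0,"ty":0,"tz":0,"rx":0,"ry":0,"rz":1},{"grip":0,"tx":0,"ty":0,"tz":0,"rx":0,"ry":0,"rz":1},{"grip":0,"tx":0,"ty":0,"tz":0,"rx":0,"ry":0,"rz":1},{"grip":0,"tx":0,"ty":0,"tz":0,"rx":0,"ry":0,"rz":1},{"grip":0,"tx":0,"ty":0,"tz":0,"rx":0,"ry":0,"rz":1},{"grip":0,"tx":0,"ty":0,"tz":0,"rx":0,"ry":0,"rz":1},{"grip":0,"tx":0,"ty":0,"tz":0,"rx":0,"ry":0,"rz":1},{"grip":0,"tx":0,"ty":0,"tz":0,"rx":0,"ry":0,"rz":1},{"grip":0,"tx":0,"ty":0,"tz":0,"rx":0,"ry":0,"rz":1},{"grip":0,"tx":0,"ty":0,"tz":0,"rx":0,"ry":0,"rz":1},{"grip":0,"tx":0,"ty":0,"tz":0,"rx":0,"ry":0,"rz":1},{"grip":0,"tx":0,"ty":0,"tz":0,"rx":0,"ry":0,"rz":1},{"grip":0,"tx":0,"ty":0,"tz":0,"rx":0,"ry":0,"rz":1},{"grip":0,"tx":0,"ty":0,"tz":0,"rx":0,"ry":0,"rz":1}]';python3 -c "
from h import *
block((-21,16,50),'i');"
```

```text
clock: 15.75
tcp_pos: [0.4861, -0.0332, 0.0842]
tcp_rot: [0.753, 3.041, -0.016]
force: [0.4, -0.3, 0.9]
finger_gap: -0.002
top 3 xy [-20.1  17. ] deg 50.4 n 3 rms 0.1
side 5 xy [-20.2  16.9] deg 50.3 n 5 rms 0.1
BLOCK xy [-20.2  16.9] deg 50.3 8 rms 0.1
clock 15.85 stn xy [-79.4 -54.1] z 84.3 toolx-heading(stn) 159.5 tilt 0.79 F [-0.2 -0. ] Fz -0.5 q7 0.57
post in block [-38.6 -58.3] tool in block [-92.5   0.2]
```

View pics/i_top.png

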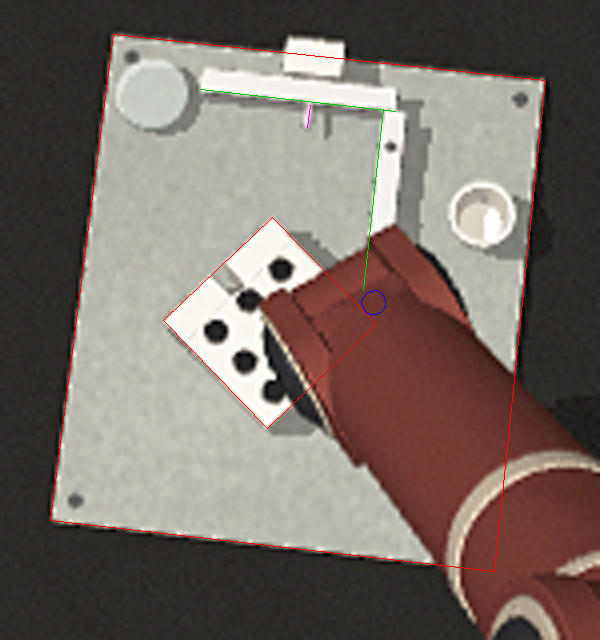

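```bash
python3 -c "
from h import *
goal(-55,84,84,140.3)"
```

```text
need t [ 1.02  5.51 -0.05] r [-0.09  0.18  4.8 ]
```

```bash
python3 -m inch '[{"grip":0,"tx":0,"ty":0,"tz":0,"rx":0,"ry":0,"rz":1},{"grip":0,"tx":0,"ty":0,"tz":0,"rx":0,"ry":0,"rz":1},{"grip":0,"tx":0,"ty":0,"tz":0,"rx":0,"ry":0,"rz":1},{"grip":0,"tx":0,"ty":0,"tz":0,"rx":0,"ry":0,"rz":1},{"grip":0,"tx":0,"ty":0,"tz":0,"rx":0,"ry":0.2,"rz":0.8}]';python3 -c "
from h import *
goal(-55,84,84,140.3)"
```

```text
clock: 16.35
tcp_pos: [0.4842, -0.0341, 0.0843]
tcp_rot: [-1.254, -2.876, 0.005]
force: [0.6, 0.0, 0.1]
finger_gap: -0.002
need t [ 2.78  4.94 -0.01] r [-0.07 -0.03 -0.07]
```

```bash
python3 -m inch '[{"grip":0,"tx":0.5,"ty":0.9,"tz":0,"rx":0,"ry":0,"rz":0},{"grip":0,"tx":0.5,"ty":0.9,"tz":0,"rx":0,"ry":0,"rz":0},{"grip":0,"tx":0.5,"ty":0.9,"tz":0,"rx":0,"ry":0,"rz":0},{"grip":0,"tx":0.5,"ty":0.9,"tz":0,"rx":0,"ry":0,"rz":0},{"grip":0,"tx":0.5,"ty":0.9,"tz":0,"rx":0,"ry":0,"rz":0},{"grip":0,"tx":0.3,"ty":0.4,"tz":0.3,"rx":0,"ry":0,"rz":0}]';python3 -c "
from h import *
tool();goal(-55,84,20,140.3)"
```

```text
clock: 16.95
tcp_pos: [0.5287, 0.0988, 0.0758]
tcp_rot: [-1.267, -2.869, 0.006]
force: [-0.2, 0.9, -0.8]
finger_gap: 0.002
clock 16.95 stn xy [-53.5  82.1] z 75.8 toolx-heading(stn) 139.5 tilt 0.36 F [-0.3  0.9] Fz -0.8 q7 0.13
need t [0.09 0.03 2.23] r [-0.08 -0.04 -0.21]
```

```bash
python3 -m inch '[{"grip":0,"tx":0.1,"ty":0,"tz":0.8,"rx":0,"ry":0,"rz":0},{"grip":0,"tx":0,"ty":0,"tz":0.8,"rx":0,"ry":0,"rz":0},{"grip":0,"tx":0,"ty":0,"tz":0.5,"rx":0,"ry":0,"rz":0},{"grip":0,"tx":-0.1,"ty":0,"tz":0.1,"rx":0,"ry":0,"rz":0},{"grip":0,"tx":-0.15,"ty":0,"tz":0,"rx":0,"ry":0,"rz":0},{"grip":0,"tx":-0.15,"ty":0.2,"tz":0,"rx":0,"ry":0,"rz":0.7},{"grip":0,"tx":-0.15,"ty":0.25,"tz":0,"rx":0,"ry":0,"rz":0.75},{"grip":0,"tx":-0.15,"ty":0.25,"tz":0,"rx":0,"ry":0,"rz":0.75}]';python3 -c "
from h import *
block((-14,15,43),'j')"
```

```text
clock: 17.75
tcp_pos: [0.5511, 0.0963, 0.0176]
tcp_rot: [-1.496, -2.753, 0.011]
force: [0.2, 1.3, -0.6]
finger_gap: 0.001
side 9 xy [-14.7  15.2] deg 40.1 n 9 rms 0.2
BLOCK xy [-14.7  15.2] deg 40.3 10 rms 0.2
clock 17.85 stn xy [-29.7  82.8] z 17.8 toolx-heading(stn) 130.2 tilt 0.47 F [-0.5 -0.4] Fz -0.2 q7 -0.00
post in block [-30.9 -59.3] tool in block [32.3 61.2]
```

```bash
python3 -m inch '[{"grip":0,"tx":-0.15,"ty":0.27,"tz":-0.04,"rx":0,"ry":0,"rz":0.8},{"grip":0,"tx":-0.15,"ty":0.27,"tz":-0.04,"rx":0,"ry":0,"rz":0.8},{"grip":0,"tx":-0.15,"ty":0.27,"tz":0,"rx":0,"ry":0,"rz":0.8},{"grip":0,"tx":-0.15,"ty":0.27,"tz":0,"rx":0,"ry":0,"rz":0.8},{"grip":0,"tx":-0.15,"ty":0.27,"tz":0,"rx":0,"ry":0,"rz":0.8}]';python3 -c "
from h import *
block((-8,15,25),'k')"
```

```text
clock: 18.35
tcp_pos: [0.5905, 0.0952, 0.022]
tcp_rot: [-1.874, -2.512, 0.008]
force: [-0.2, 0.1, -0.1]
finger_gap: -0.0
side 9 xy [-7.5 11.4] deg 24.3 n 9 rms 0.3
BLOCK xy [-7.5 11.4] deg 24.3 9 rms 0.3
clock 18.45 stn xy [ 9.4 86. ] z 22.1 toolx-heading(stn) 113.8 tilt 0.41 F [ 0.5 -0. ] Fz -0.3 q7 -0.17
post in block [-18.5 -59. ] tool in block [46.1 61.1]
```

```bash
python3 -m inch '[{"grip":0,"tx":0.15,"ty":0,"tz":0,"rx":0,"ry":0,"rz":0},{"grip":0,"tx":0.05,"ty":-0.6,"tz":0,"rx":0,"ry":0,"rz":0},{"grip":0,"tx":-0.2,"ty":0,"tz":0,"rx":0,"ry":0,"rz":0.3},{"grip":0,"tx":-0.14,"ty":0.2,"tz":0,"rx":0,"ry":0,"rz":0.75},{"grip":0,"tx":-0.14,"ty":0.23,"tz":0,"rx":0,"ry":0,"rz":0.75},{"grip":0,"tx":-0.14,"ty":0.23,"tz":0,"rx":0,"ry":0,"rz":0.75},{"grip":0,"tx":-0.14,"ty":0.23,"tz":0,"rx":0,"ry":0,"rz":0.75}]';python3 -c "
from h import *
block((-3,12,12),'l')"
```

```text
clock: 19.15
tcp_pos: [0.6025, 0.0826, 0.0233]
tcp_rot: [-2.161, -2.27, 0.003]
force: [-1.6, 0.6, 0.4]
finger_gap: 0.002
side 9 xy [-1.9  8.4] deg 10.2 n 9 rms 0.3
BLOCK xy [-1.9  8.4] deg 10.2 9 rms 0.3
clock 19.25 stn xy [22.9 74.6] z 23.4 toolx-heading(stn) 100.0 tilt 0.30 F [ 0.1 -0.4] Fz 0.5 q7 -0.31
post in block [ -8.4 -57.8] tool in block [36.1 60.8]
```

```bash
python3 -m inch '[{"grip":0,"tx":-0.12,"ty":0.2,"tz":0.04,"rx":0,"ry":0,"rz":0.8},{"grip":0,"tx":-0.12,"ty":0.2,"tz":0.04,"rx":0,"ry":0,"rz":0.8},{"grip":0,"tx":-0.1,"ty":0.15,"tz":0,"rx":0,"ry":0,"rz":0.8}]';python3 -c "
from h import *
block((1,8,2),'m')"
```

```text
clock: 19.55
tcp_pos: [0.6177, 0.0755, 0.0213]
tcp_rot: [-2.346, -2.078, -0.0]
force: [-0.9, 0.1, 0.4]
finger_gap: -0.002
side 9 xy [0.6 7.9] deg 1.3 n 9 rms 0.2
BLOCK xy [0.6 7.9] deg 1.3 9 rms 0.2
clock 19.65 stn xy [38.3 69.5] z 21.5 toolx-heading(stn) 90.3 tilt 0.34 F [0.6 0.3] Fz 0.1 q7 -0.41
post in block [ -1.9 -57.8] tool in block [39.1 60.7]
```

```bash
python3 -m inch '[{"grip":0,"tx":-0.06,"ty":0,"tz":0,"rx":0,"ry":0,"rz":0},{"grip":0,"tx":-0.06,"ty":0,"tz":0,"rx":0,"ry":0,"rz":0}]';python3 -c "
from h import *
block((1,8,0),'n')"
```

```text
clock: 19.85
tcp_pos: [0.6187, 0.0741, 0.0216]
tcp_rot: [-2.341, -2.085, -0.007]
force: [2.1, 2.7, -0.9]
finger_gap: -0.002
side 9 xy [0.5 7.8] deg 0.3 n 9 rms 0.3
BLOCK xy [0.5 7.8] deg 0.3 9 rms 0.3
clock 19.95 stn xy [38.9 68.7] z 21.7 toolx-heading(stn) 90.5 tilt 0.45 F [1.1 3.1] Fz -1.6 q7 -0.41
post in block [ -0.9 -57.8] tool in block [38.7 60.7]
```

The side is now flush with post and fence, with the block at (0.5, 7.8) mm and 0.3°. I'll move round to the trailing side for the slide.

```bash
python3 -m inch '[{"grip":40,"tx":0.4,"ty":0,"tz":-0.1,"rx":0,"ry":0,"rz":0},{"grip":40,"tx":0.2,"ty":-0.2,"tz":-0.9,"rx":0,"ry":0,"rz":0},{"grip":40,"tx":0,"ty":-0.9,"tz":-1,"rx":0,"ry":0,"rz":0},{"grip":40,"tx":0,"ty":-1,"tz":-0.6,"rx":0,"ry":0,"rz":0},{"grip":40,"tx":0,"ty":-1,"tz":0,"rx":0,"ry":0,"rz":0},{"grip":40,"tx":0,"ty":-1,"tz":0,"rx":0,"ry":0,"rz":0},{"grip":40,"tx":0,"ty":0,"tz":0,"rx":0,"ry":0,"rz":-1},{"grip":40,"tx":0,"ty":0,"tz":0,"rx":0,"ry":0,"rz":-1},{"grip":40,"tx":0,"ty":0,"tz":0,"rx":0,"ry":0,"rz":-1},{"grip":40,"tx":0,"ty":0,"tz":0,"rx":0,"ry":0,"rz":-1},{"grip":40,"tx":0,"ty":0,"tz":0,"rx":0,"ry":0,"rz":-1},{"grip":40,"tx":0,"ty":0,"tz":0,"rx":0,"ry":0,"rz":-1},{"grip":40,"tx":0,"ty":0,"tz":0,"rx":0,"ry":0,"rz":-1},{"grip":40,"tx":0,"ty":0,"tz":0,"rx":0,"ry":0,"rz":-1},{"grip":40,"tx":0,"ty":0,"tz":0,"rx":0,"ry":0,"rz":-1},{"grip":40,"tx":0,"ty":0,"tz":0,"rx":0,"ry":0,"rz":-1},{"grip":40,"tx":0,"ty":0,"tz":0,"rx":0,"ry":0,"rz":-1},{"grip":40,"tx":0,"ty":0,"tz":0,"rx":0,"ry":0,"rz":-1}]';python3 -c "
from h import *
tool();goal(-72,9,80,180)"
```

```text
clock: 21.75
tcp_pos: [0.5076, 0.0975, 0.0939]
tcp_rot: [-1.232, -2.882, 0.029]
force: [-0.1, -0.1, 1.3]
finger_gap: 0.399
clock 21.75 stn xy [-74.3  78.2] z 93.9 toolx-heading(stn) 140.8 tilt 1.13 F [-0.1 -0.1] Fz 1.3 q7 0.15
need t [-1.82 -2.08  0.6 ] r [-0.27 -0.08 -9.79]
```

```bash
python3 -m inch '[{"grip":40,"tx":0,"ty":0,"tz":0,"rx":0,"ry":0,"rz":-1},{"grip":40,"tx":0,"ty":0,"tz":0,"rx":0,"ry":0,"rz":-1},{"grip":40,"tx":0,"ty":0,"tz":0,"rx":0,"ry":0,"rz":-1},{"grip":40,"tx":0,"ty":0,"tz":0,"rx":0,"ry":0,"rz":-1},{"grip":40,"tx":0,"ty":0,"tz":0,"rx":0,"ry":0,"rz":-1},{"grip":40,"tx":0,"ty":0,"tz":0,"rx":0,"ry":0,"rz":-1},{"grip":40,"tx":0,"ty":0,"tz":0,"rx":0,"ry":0,"rz":-1},{"grip":40,"tx":0,"ty":0,"tz":0,"rx":0,"ry":0,"rz":-1},{"grip":40,"tx":0,"ty":0,"tz":0,"rx":0,"ry":0,"rz":-1}]';python3 -c "
from h import *
tool();goal(-72,9,80,180)"
```

```text
clock: 22.65
tcp_pos: [0.5051, 0.0935, 0.0958]
tcp_rot: [-0.237, -3.117, 0.049]
force: [0.1, 0.1, -1.5]
finger_gap: 0.399
clock 22.65 stn xy [-76.2  73.9] z 95.8 toolx-heading(stn) 178.4 tilt 1.98 F [0.1 0.1] Fz -1.5 q7 0.64
need t [-0.25 -2.57  0.71] r [-0.46 -0.19 -0.39]
```

```bash
python3 -m inch '[{"grip":40,"tx":0,"ty":-0.85,"tz":0,"rx":-0.15,"ry":-0.06,"rz":-0.13},{"grip":40,"tx":0,"ty":-0.85,"tz":0,"rx":-0.15,"ry":-0.06,"rz":-0.13},{"grip":40,"tx":0,"ty":-0.85,"tz":0,"rx":-0.15,"ry":-0.06,"rz":-0.13},{"grip":40,"tx":0,"ty":0,"tz":0.8,"rx":0,"ry":0,"rz":0},{"grip":40,"tx":0,"ty":0,"tz":0.8,"rx":0,"ry":0,"rz":0},{"grip":40,"tx":0,"ty":0,"tz":0.8,"rx":0,"ry":0,"rz":0}]';python3 -c "
from h import *
tool();goal(-72,9,17,180)"
```

```text
clock: 23.25
tcp_pos: [0.4977, 0.0252, 0.0391]
tcp_rot: [0.192, 3.13, -0.012]
force: [0.2, 0.2, -0.1]
finger_gap: 0.404
clock 23.25 stn xy [-75.1   5.2] z 39.1 toolx-heading(stn) 180.1 tilt 0.56 F [0.1 0.2] Fz -0.1 q7 0.69
need t [-0.12  0.16  0.89] r [-0.11  0.09  0.02]
```

```bash
python3 -m inch '[{"grip":40,"tx":-0.1,"ty":0.15,"tz":0.6,"rx":-0.1,"ry":0.08,"rz":0},{"grip":40,"tx":-0.1,"ty":0,"tz":0.2,"rx":0,"ry":0,"rz":0},{"grip":40,"tx":-0.2,"ty":0,"tz":0,"rx":0,"ry":0,"rz":0},{"grip":40,"tx":-0.2,"ty":0,"tz":0,"rx":0,"ry":0,"rz":0},{"grip":40,"tx":-0.2,"ty":0,"tz":0,"rx":0,"ry":0,"rz":0}]';python3 -c "
from h import *
block((8,8,0),'p')"
```

```text
clock: 23.75
tcp_pos: [0.5177, 0.0259, 0.0173]
tcp_rot: [-0.19, -3.131, 0.007]
force: [-2.0, -0.1, -1.2]
finger_gap: 0.397
side 3 xy [7.6 7.9] deg 0.2 n 3 rms 0.0
BLOCK xy [7.6 7.9] deg 0.2 3 rms 0.0
clock 23.85 stn xy [-54.1   8.5] z 17.5 toolx-heading(stn) 180.1 tilt 0.23 F [0.9 1. ] Fz -0.3 q7 0.70
post in block [ -7.8 -57.9] tool in block [-61.7   0.8]
```

```bash
python3 -m inch '[{"grip":40,"tx":-0.2,"ty":-0.03,"tz":0,"rx":0,"ry":0,"rz":0},{"grip":40,"tx":-0.2,"ty":-0.02,"tz":0,"rx":0,"ry":0,"rz":0},{"grip":40,"tx":-0.2,"ty":-0.02,"tz":0,"rx":0,"ry":0,"rz":0},{"grip":40,"tx":-0.2,"ty":-0.02,"tz":0,"rx":0,"ry":0,"rz":0},{"grip":40,"tx":-0.2,"ty":-0.02,"tz":0,"rx":0,"ry":0,"rz":0}]';python3 -c "
from h import *
block((32,8,0),'q')"
```

```text
clock: 24.35
tcp_pos: [0.5437, 0.021, 0.0183]
tcp_rot: [-0.188, -3.132, 0.003]
force: [-1.5, 1.6, 1.0]
finger_gap: 0.406
side 3 xy [33.8  7.8] deg 0.2 n 3 rms 0.1
BLOCK xy [33.8  7.8] deg 0.2 3 rms 0.1
clock 24.45 stn xy [-27.8   6.4] z 18.3 toolx-heading(stn) 180.2 tilt 0.16 F [-0.4  0.5] Fz -0.4 q7 0.75
post in block [-34.  -57.7] tool in block [-61.6  -1.1]
```

```bash
python3 -m inch '[{"grip":40,"tx":-0.2,"ty":0.02,"tz":0,"rx":0,"ry":0,"rz":0},{"grip":40,"tx":-0.2,"ty":-0.01,"tz":0,"rx":0,"ry":0,"rz":0},{"grip":40,"tx":-0.2,"ty":-0.01,"tz":0,"rx":0,"ry":0,"rz":0},{"grip":40,"tx":-0.2,"ty":-0.01,"tz":0,"rx":0,"ry":0,"rz":0},{"grip":40,"tx":-0.2,"ty":-0.01,"tz":0,"rx":0,"ry":0,"rz":0}]';python3 -c "
from h import *
block((58,8,0),'s')"
```

```text
clock: 24.95
tcp_pos: [0.5693, 0.0172, 0.0182]
tcp_rot: [-0.189, -3.131, 0.004]
force: [-1.3, 1.4, 1.0]
finger_gap: 0.4
side 3 xy [59.9  7.8] deg -0.1 n 3 rms 0.1
BLOCK xy [59.9  7.8] deg -0.1 3 rms 0.1
clock 25.05 stn xy [-1.7  5.9] z 18.2 toolx-heading(stn) 180.2 tilt 0.23 F [-0.2 -0.2] Fz 0.4 q7 0.79
post in block [-59.8 -57.9] tool in block [-61.6  -2. ]
```

View pics/s_side.png

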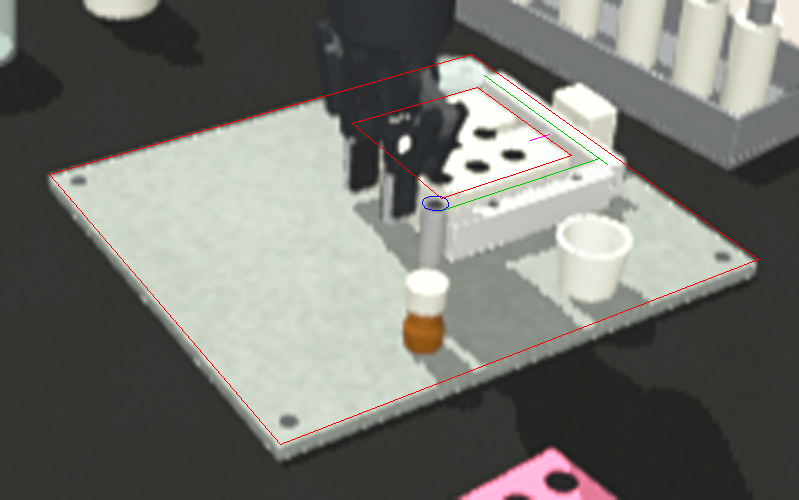

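View pics/s_top.png

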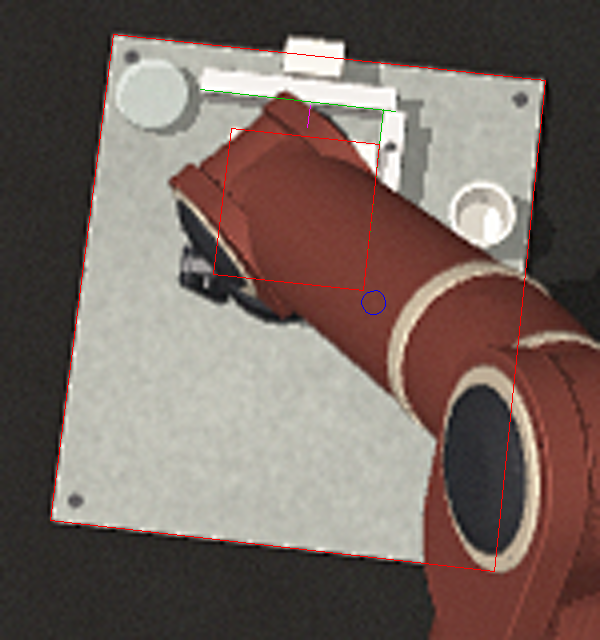

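Aligned with the fence (y 7.8 mm, -0.1°), and the notch in the side view at (520,120) lines up with the probe. I'll continue gently.

```bash
python3 -m inch '[{"grip":40,"tx":-0.15,"ty":0,"tz":0,"rx":0,"ry":0,"rz":0},{"grip":40,"tx":-0.15,"ty":0,"tz":0,"rx":0,"ry":0,"rz":0},{"grip":40,"tx":-0.15,"ty":0,"tz":0,"rx":0,"ry":0,"rz":0}]';python3 -c "
from h import *
tool()"; python3 -m inch '[{"grip":40,"tx":-0.15,"ty":0,"tz":0,"rx":0,"ry":0,"rz":0},{"grip":40,"tx":-0.15,"ty":0,"tz":0,"rx":0,"ry":0,"rz":0}]';python3 -c "
from h import *
block((80,8,0),'t')"
```

```text
clock: 25.35
tcp_pos: [0.5812, 0.0152, 0.0181]
tcp_rot: [-0.19, -3.131, 0.006]
force: [-2.6, 0.8, 0.8]
finger_gap: 0.402
clock 25.35 stn xy [9.  5.7] z 18.1 toolx-heading(stn) 180.2 tilt 0.37 F [-2.7  0.4] Fz 0.8 q7 0.80
clock: 25.55
tcp_pos: [0.589, 0.0142, 0.0181]
tcp_rot: [-0.189, -3.13, 0.006]
force: [-2.3, 1.1, 1.7]
finger_gap: 0.402
side 3 xy [79.4  7.9] deg -0.3 n 3 rms 0.1
BLOCK xy [79.4  7.9] deg -0.3 3 rms 0.1
clock 25.65 stn xy [17.9  5.6] z 18.1 toolx-heading(stn) 180.2 tilt 0.29 F [ 0.7 -0.5] Fz -0.6 q7 0.81
post in block [-79.  -58.4] tool in block [-61.4  -2.7]
```

```bash
python3 -m inch '[{"grip":40,"tx":-0.08,"ty":0,"tz":0,"rx":0,"ry":0,"rz":0},{"grip":40,"tx":-0.08,"ty":0,"tz":0,"rx":0,"ry":0,"rz":0}]';python3 -c "
from h import *
tool()"; python3 -m inch '[{"grip":40,"tx":-0.06,"ty":0,"tz":0,"rx":0,"ry":0,"rz":0}]';python3 -c "
from h import *
block((84,8,0),'u')"
```

```text
clock: 25.85
tcp_pos: [0.5938, 0.0135, 0.0181]
tcp_rot: [-0.19, -3.131, 0.006]
force: [-2.4, 1.0, 1.3]
finger_gap: 0.401
clock 25.85 stn xy [21.6  5.5] z 18.1 toolx-heading(stn) 180.2 tilt 0.35 F [-2.5  0.7] Fz 1.3 q7 0.82
clock: 25.95
tcp_pos: [0.5951, 0.0133, 0.0181]
tcp_rot: [-0.19, -3.131, 0.006]
force: [-2.2, 0.4, 2.5]
finger_gap: 0.397
side 3 xy [84.5  7.7] deg 0.0 n 3 rms 0.1
BLOCK xy [84.5  7.7] deg 0.0 3 rms 0.1
clock 26.05 stn xy [23.1  5.5] z 18.0 toolx-heading(stn) 180.2 tilt 0.36 F [-2. -0.] Fz 1.9 q7 0.82
post in block [-84.5 -57.7] tool in block [-61.4  -2.2]
```

```bash
python3 -m inch '[{"grip":40,"tx":-0.03,"ty":0,"tz":0,"rx":0,"ry":0,"rz":0}]';python3 -c "
from h import *
tool()"; python3 -m inch '[{"grip":40,"tx":-0.03,"ty":0,"tz":0,"rx":0,"ry":0,"rz":0}]';python3 -c "
from h import *
tool()"
```

```text
clock: 26.15
tcp_pos: [0.5952, 0.0132, 0.018]
tcp_rot: [-0.19, -3.129, 0.007]
force: [-3.7, 1.0, 3.0]
finger_gap: 0.402
clock 26.15 stn xy [23.1  5.5] z 18.0 toolx-heading(stn) 180.2 tilt 0.45 F [-3.8  0.5] Fz 3.0 q7 0.82
clock: 26.25
tcp_pos: [0.5952, 0.0132, 0.018]
tcp_rot: [-0.19, -3.128, 0.007]
force: [-3.2, 1.1, 2.4]
finger_gap: 0.396
clock 26.25 stn xy [23.1  5.5] z 18.0 toolx-heading(stn) 180.2 tilt 0.54 F [-3.3  0.7] Fz 2.4 q7 0.82
```

```bash
python3 -m inch '[{"grip":40,"tx":-0.06,"ty":0,"tz":0,"rx":0,"ry":0,"rz":0},{"grip":40,"tx":-0.06,"ty":0,"tz":0,"rx":0,"ry":0,"rz":0}]';python3 -c "
from h import *
tool()"; python3 -m inch '[{"grip":40,"tx":-0.08,"ty":0,"tz":0,"rx":0,"ry":0,"rz":0},{"grip":40,"tx":-0.08,"ty":0,"tz":0,"rx":0,"ry":0,"rz":0}]';python3 -c "
from h import *
tool()"
```

```text
clock: 26.45
tcp_pos: [0.595, 0.0132, 0.0179]
tcp_rot: [-0.189, -3.121, 0.009]
force: [-5.9, 1.4, 3.3]
finger_gap: 0.4
clock 26.45 stn xy [22.9  5.4] z 17.9 toolx-heading(stn) 180.2 tilt 0.91 F [-6.1  0.6] Fz 3.3 q7 0.83
clock: 26.65
tcp_pos: [0.5948, 0.0131, 0.0176]
tcp_rot: [-0.187, -3.112, 0.012]
force: [-7.6, 0.8, 4.9]
finger_gap: 0.402
clock 26.65 stn xy [22.7  5.3] z 17.6 toolx-heading(stn) 180.2 tilt 1.43 F [-7.7 -0.1] Fz 4.9 q7 0.83
```

```bash
python3 -c "
from h import *
goal(23,5.5,18,180)"; python3 -m inch '[{"grip":40,"tx":-0.11,"ty":0,"tz":0,"rx":0,"ry":0,"rz":0},{"grip":40,"tx":-0.11,"ty":0,"tz":0,"rx":0,"ry":0,"rz":0}]';python3 -c "
from h import *
tool()"
```

```text
need t [-0.01  0.01 -0.02] r [-0.13 -0.33  0.06]
clock: 26.85
tcp_pos: [0.5944, 0.013, 0.0172]
tcp_rot: [-0.185, -3.1, 0.016]
force: [-7.4, 0.5, 6.0]
finger_gap: 0.398
clock 26.85 stn xy [22.4  5.1] z 17.2 toolx-heading(stn) 180.3 tilt 2.14 F [-7.4 -0.4] Fz 6.0 q7 0.84
```

```bash
python3 -m inch '[{"grip":40,"tx":-0.08,"ty":0,"tz":-0.03,"rx":0,"ry":-0.2,"rz":0}]';python3 -c "
from h import *
tool()"; python3 -m inch '[{"grip":40,"tx":-0.09,"ty":0,"tz":-0.03,"rx":0,"ry":-0.2,"rz":0}]';python3 -c "
from h import *
tool()"
```

```text
clock: 26.95
tcp_pos: [0.5947, 0.013, 0.0173]
tcp_rot: [-0.186, -3.11, 0.018]
force: [-3.5, 0.5, -1.1]
finger_gap: 0.399
clock 26.95 stn xy [22.7  5.2] z 17.3 toolx-heading(stn) 180.3 tilt 1.60 F [-3.6  0.1] Fz -1.1 q7 0.83
clock: 27.05
tcp_pos: [0.595, 0.0129, 0.0171]
tcp_rot: [-0.186, -3.12, 0.019]
force: [-5.2, 3.2, -1.6]
finger_gap: 0.397
clock 27.05 stn xy [22.9  5.2] z 17.1 toolx-heading(stn) 180.3 tilt 1.14 F [-5.6  2.5] Fz -1.6 q7 0.83
```

```bash
python3 -m inch '[{"grip":40,"tx":-0.13,"ty":0,"tz":-0.03,"rx":0,"ry":-0.2,"rz":0}]';python3 -c "
from h import *
tool()"; python3 -m inch '[{"grip":40,"tx":-0.16,"ty":0,"tz":-0.03,"rx":0,"ry":-0.15,"rz":0}]';python3 -c "
from h import *
tool()"
```

```text
clock: 27.15
tcp_pos: [0.5952, 0.0129, 0.0169]
tcp_rot: [-0.187, -3.128, 0.022]
force: [-8.8, 0.9, 2.4]
finger_gap: 0.4
clock 27.15 stn xy [23.2  5.2] z 16.9 toolx-heading(stn) 180.3 tilt 0.90 F [-8.8 -0.2] Fz 2.4 q7 0.82
clock: 27.25
tcp_pos: [0.5953, 0.0129, 0.0169]
tcp_rot: [-0.187, -3.131, 0.025]
force: [-10.6, 2.3, 5.0]
finger_gap: 0.4
clock 27.25 stn xy [23.2  5.1] z 16.9 toolx-heading(stn) 180.3 tilt 0.94 F [-10.8   0.9] Fz 5.0 q7 0.81
```

10.8 N is reached. I'll hold it for a few rows so the press is sustained, then release.

```bash
python3 -m inch '[{"grip":40,"tx":-0.15,"ty":0,"tz":-0.02,"rx":0,"ry":-0.05,"rz":0},{"grip":40,"tx":-0.15,"ty":0,"tz":-0.02,"rx":0,"ry":-0.05,"rz":0}]';python3 -c "
from h import *
tool()"; python3 -m inch '[{"grip":40,"tx":-0.15,"ty":0,"tz":-0.02,"rx":0,"ry":-0.05,"rz":0},{"grip":40,"tx":-0.15,"ty":0,"tz":-0.02,"rx":0,"ry":-0.05,"rz":0}]';python3 -c "
from h import *
tool()";  python3 -m inch '[{"grip":40,"tx":0,"ty":0,"tz":0,"rx":0,"ry":0,"rz":0},{"grip":40,"tx":0.2,"ty":0,"tz":0,"rx":0,"ry":0,"rz":0},{"grip":40,"tx":0.8,"ty":0,"tz":-0.2,"rx":0,"ry":0,"rz":0},{"grip":0,"tx":0.4,"ty":0,"tz":-0.9,"rx":0,"ry":0,"rz":0},{"grip":0,"tx":0.4,"ty":0,"tz":-1,"rx":0,"ry":0,"rz":0},{"grip":0,"tx":0.4,"ty":0,"tz":-1,"rx":0,"ry":0,"rz":0}]';python3 -c "
from h import *
block((85,8,0),'v')"
```

```text
clock: 27.45
tcp_pos: [0.5951, 0.0128, 0.0168]
tcp_rot: [-0.186, -3.123, 0.03]
force: [-10.1, 0.7, 5.9]
finger_gap: 0.399
clock 27.45 stn xy [23.1  5. ] z 16.8 toolx-heading(stn) 180.3 tilt 1.33 F [-10.1  -0.5] Fz 5.9 q7 0.82
clock: 27.65
tcp_pos: [0.5949, 0.0127, 0.0168]
tcp_rot: [-0.186, -3.114, 0.035]
force: [-8.8, 2.1, 5.7]
finger_gap: 0.398
clock 27.65 stn xy [22.9  4.9] z 16.8 toolx-heading(stn) 180.3 tilt 1.80 F [-9.  1.] Fz 5.7 q7 0.82
clock: 28.25
tcp_pos: [0.5456, 0.0179, 0.0943]
tcp_rot: [-0.191, -3.124, 0.035]
force: [1.0, 0.4, -0.4]
finger_gap: -0.001
side 8 xy [84.6  7.8] deg 0.0 n 8 rms 0.2
BLOCK xy [84.6  7.8] deg 0.0 8 rms 0.2
clock 28.35 stn xy [-25.1   5.3] z 96.9 toolx-heading(stn) 180.2 tilt 1.26 F [0.2 0.4] Fz 0.3 q7 0.83
post in block [-84.6 -57.8] tool in block [-109.7   -2.6]
```

View pics/v_side.png

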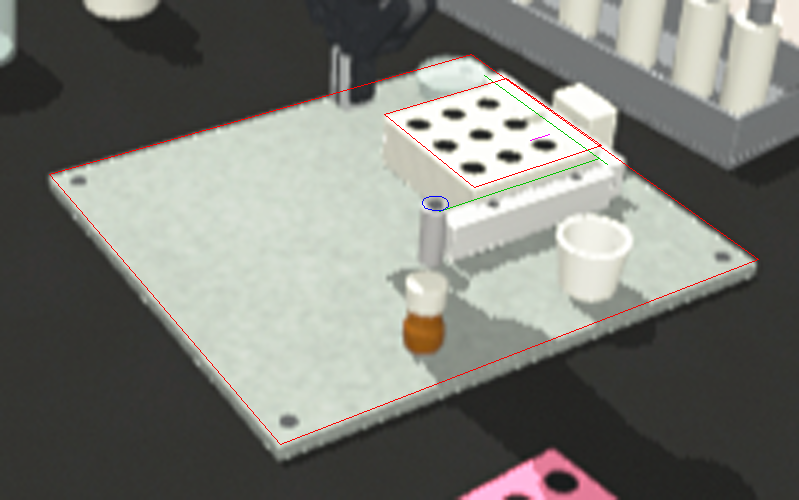

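Side view: the block sits in the corner with its outline matching home. Next I'll move the arm clear for an unobstructed top check.

```bash
python3 -m inch '[{"grip":0,"tx":0.6,"ty":0,"tz":-1,"rx":0,"ry":0,"rz":0},{"grip":0,"tx":0.6,"ty":0.8,"tz":-1,"rx":0,"ry":0,"rz":0},{"grip":0,"tx":0,"ty":1,"tz":-0.5,"rx":0,"ry":0,"rz":0},{"grip":0,"tx":0,"ty":1,"tz":0,"rx":0,"ry":0,"rz":0},{"grip":0,"tx":0,"ty":1,"tz":0,"rx":0,"ry":0,"rz":0},{"grip":0,"tx":0,"ty":1,"tz":0,"rx":0,"ry":0,"rz":0},{"grip":0,"tx":0,"ty":1,"tz":0,"rx":0,"ry":0,"rz":0},{"grip":0,"tx":0,"ty":0,"tz":0,"rx":0,"ry":0,"rz":0}]';python3 -c "
from h import *
block((85,8,0),'w')"
```

```text
clock: 29.15
tcp_pos: [0.5465, 0.1678, 0.156]
tcp_rot: [0.208, 3.121, -0.03]
force: [-0.0, 0.4, -0.1]
finger_gap: 0.005
top 9 xy [84.9  8.3] deg 0.1 n 9 rms 0.1
side 8 xy [84.6  7.8] deg 0.0 n 8 rms 0.2
BLOCK xy [84.7  8.1] deg 0.1 17 rms 0.2
clock 29.25 stn xy [-43.9 147.8] z 155.4 toolx-heading(stn) 179.2 tilt 1.56 F [ 0.1 -0.5] Fz -0.3 q7 0.63
post in block [-84.8 -58. ] tool in block [-128.5  139.9]
```

View pics/w_top.png

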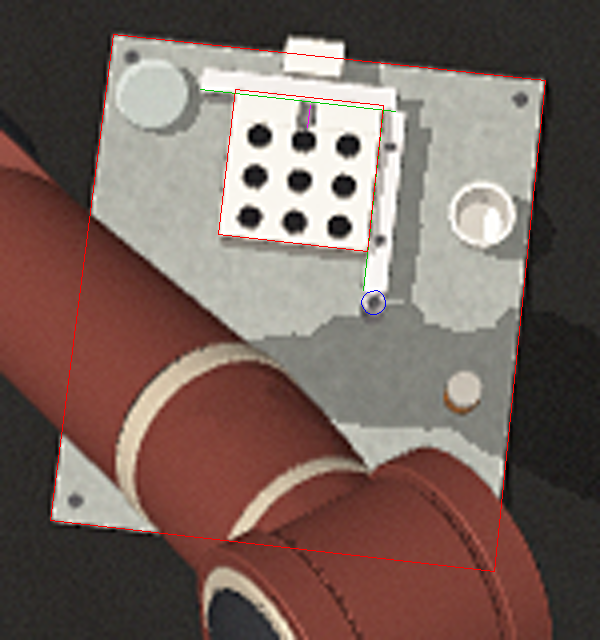

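Top view: the block outline meets fence and stop, the notch at (308,115) holds the probe, and the dish, cup and vial are where they were. I'm handing in.

```bash
python3 -c "
from cell import r
print(r.close_job())"
```

```text
the job is handed in; nothing more can be done
None
```

The white block is home: it sits in the corner of fence and stop with its notch over the probe, and I handed the job in at about 29 s of the 72 s allowed.

- **Swing:** I slid the block to the post and pushed it round clockwise. Halfway round it had drifted along the post, so I pushed its trailing side to slide it about 40 mm back along the post, then finished the turn.
- **Slide and press:** It went along the fence at about 2–3 N. I then pressed it against the stop at about 9–11 N for half a second and withdrew.
- **Block check:** The last fit puts the block at station (84.9, 8.3) mm, 0.1° from the top camera. The side camera gives (84.6, 7.8) mm, 0.0°. Home is (85, 8) mm, and the two cameras differ by about half a millimetre, which is within their calibration.
- **Forces:** The highest wrist force I read was about 12 N in total (10.8 N towards the stop). I only read it between moves, so shorter peaks could have gone unseen. I could not measure force on the probe directly.
- **Other things:** Dish, cup and vial looked unmoved in the last top view. I did not re-check the bench items after the moves, but the arm did not go near them.

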